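Tip the bread rolls back into the basket

ROBOT

A 6-joint arm with a two-finger parallel gripper is mounted at the origin on the work surface. World frame = base frame: x ahead of the robot, y to its left, z up, the work surface at z = 0. Lengths are in m, angles in rad, forces in N, time in s.
With the tool pointing down it reaches from about 0.375 to 0.9 m from the base axis. Payload 3.1 kg.
Tool frame: the origin (TCP) lies between the finger pads; the fingertips stand 11 mm ahead of it and the grasp point (between the pads) lies 8 mm behind it; z points along the fingers, y is the direction in which the jaws open and shut (so a half turn about z gives the same grasp; the last joint's range is limited). The gripper opens to 85 mm and grips with 20 to 120 N. Pads are 22 mm wide; open, the fingers measure 114 mm over their backs; the gripper's body (76 mm by 85 mm) begins 54 mm behind the grasp point. The pads swing forward as they close: fully open they stand 13 mm farther back than shut.
Start: joints at [1.087, 0.527, 1.433, -0, 1.181, -0.178], TCP at [0.188, 0.596, 0.242] pointing down, gripper open.
Joint ranges: [-3.08, 3.08], [-0.75, 2.2], [0.22, 2.44], [-1.43, 4.57], [0, 2.65], [-2.85, 2.85]. Speed limits (rad/s): [2.79, 2.79, 3.14, 3.14, 3.14, 3.14].

INTERFACE

Orientations are given as a unit quaternion [x, y, z, w].
In Python, from station import manip gives the robot as it stands. The module is installed in compiled form; this text tells all that it offers.
- The arm moves only by the tool arm_command, never from a script. Its argument "rows" is a list of rows, each a list of 3 entries, a list of its own where there are three numbers: the shift along the world's x, y, z in mm, then the turn about the world's z in rad, then the closure, from -1 (fully open) to 1 (shut), so that 0 is half open. A call has 1 to 12 rows; each row shifts and turns the commanded pose from where the row before left it; what a row does not reach is not made up. A row lasts 1/8 s, in which the tool goes at most 62.5 mm and 10.7 degrees, less where a joint would pass 70% of its speed; a pose out of reach is approached as far as the arm can. A call with a gripper value outside its range is refused whole. The fingers move at their own pace and stop on an object; "squeeze" is the grip in N (left out, the last holds). Time passes only in rows, so rows that do not move let the fingers close. It gives the time, the measured TCP pose, the force and the opening at its end, in the units of the state.
- manip.sense(): the state, without advancing time (a new reading comes with each control period).
- manip.snapshot(name): name is "side" or "top" or "wrist"; returns the picture (480x640x3 uint8, blue, green, red); there is no depth.
- manip.get_calibration(name): a dict with "fovy" (degrees; the focal length in pixels is half the picture's height over the tangent of half this angle, whatever the lens; pixels are square), "cx", "cy" (the principal point, pixels), "R" (3x3) and "t" (3): a world point X has camera coordinates R X + t. Camera axes: x right, y down, z forward; pixel columns grow to the right and rows downward; lengths in m; the calibration is good to about 2 mm. A picture is of the moment at which its call begins: read the wrist's pose just before it. get_calibration takes no time and is no camera call; for the wrist camera it gives the pose at the moment of the call.
- manip.sign_off(): hands the job in, once; it reports no verdict.
The state is a dict: "t": time; "q": joint angles; "qd": joint speeds; "tau": joint torques, N m; "tcp_pos": TCP position; "tool_rot": TCP orientation; "force": force on the tool from outside, world axes, zero at the start; "ft_torque": the same for the moment, N m; "finger_gap": opening from 0.0 (shut) to 1.0 (fully open).
Only numpy, scipy, OpenCV 4.12 (cv2) and the standard library are available. Lean on these libraries where they do the work, as an engineer would, in place of code of your own. Each camera call takes 0.05 s, during which the arm holds its last target.

TASK

Someone left the pepper mill in the bread basket: stand it upright on the round white coaster, and put the bread rolls lying about the table onto the serving tray with those already there, none stacked. Then lift the tray by its bar, carry it over to the basket and tip it so that all the rolls slide off its open end into the basket, and set the empty tray back flat on its red mat. Leave the candlestick, book and little blue bowl alone.

Things in the scene. Friction and masses are not known exactly. Their poses are not given: they have to be found in the camera images.
- roll1: crusty bread roll, an oblong golden block 80 long (own x) x 38 wide (own y) x 34 high, edges rounded by 8; 50 g; origin at the centre of its underside. Starts on the tray. Some rolls are absent in some starts.
- roll2: crusty bread roll, an oblong golden block 80 long (own x) x 38 wide (own y) x 34 high, edges rounded by 8; 50 g; origin at the centre of its underside. Starts on the tray. Some rolls are absent in some starts.
- roll3: crusty bread roll, an oblong golden block 80 long (own x) x 38 wide (own y) x 34 high, edges rounded by 8; 50 g; origin at the centre of its underside. Starts lying on the table. Some rolls are absent in some starts.
- roll4: crusty bread roll, an oblong golden block 80 long (own x) x 38 wide (own y) x 34 high, edges rounded by 8; 50 g; origin at the centre of its underside. Starts lying on the table. Some rolls are absent in some starts.
- roll5: crusty bread roll, an oblong golden block 80 long (own x) x 38 wide (own y) x 34 high, edges rounded by 8; 50 g; origin at the centre of its underside. Starts lying on the table. Some rolls are absent in some starts.
- roll6: crusty bread roll, an oblong golden block 80 long (own x) x 38 wide (own y) x 34 high, edges rounded by 8; 50 g; origin at the centre of its underside. Starts lying on the table. Some rolls are absent in some starts.
- tray: loose shiny metal serving tray, 220 long (own y) x 200 wide (own x), 0.45 kg; floor 5 thick, rims 23 high on three sides, open at the +y end where things slide off when that end is tipped down (by some 20 to 35 degrees). A dark wooden carrying bar bridges it from side to side over the middle. Origin at the centre of its underside
- tray_grip (a point): centre of the tray's carrying bar, 78 above the tray's underside; the bar runs along the tray's x, is 14 thick (along y) and 20 high (68 to 88 above the underside), rolls pass under it
- tray_lip (a point): middle of the tray's open edge, on the upper face of its floor (own y = +110, z = 5)
- mat: fixed dark red place mat, 236 (own x) x 250 (own y) x 3 thick, on which the tray starts; origin at the centre of its underside
- basket: fixed wicker-coloured open rectangular bread basket with a cream floor, outside 280 (own x) x 190 (own y) x 70 high, walls and floor 8 thick; origin at the centre of its underside. It does not move
- mill: dark wooden pepper mill, 157 tall, foot 52 across, waist 36 to 38, head 48 across from 100 to 145 above the foot; 0.22 kg; origin at the centre of its foot, z up. Starts standing in the basket
- coaster: fixed round white coaster, 110 across, 4 thick; origin at the centre of its underside
- candle: bystander: brass candlestick with an ivory candle, 84 across, 205 tall; origin under its foot
- book: bystander: green book lying flat, 110 x 170 x 28; origin under its middle
- dip_bowl: bystander: small blue bowl, 80 across, 42 high; origin under its foot
Not all that is in view belongs to the job. What is meant by the coaster is not turquoise or yellow, and is the larger of those in its own colour.

How it is judged:
By the outcome, as a careful person would: the job done as asked, in the order asked, and still so for the second after the job is handed in, with the robot touching nothing.
Of roll1, roll2, roll3, roll4, roll5, roll6 only 4 to 6 are there at a start; the rules pass over those that are not, and their reading is None.
At some moment in a run one of roll1, roll2, roll3, roll4, roll5, roll6 may be knocked a few centimetres aside while the robot is not near it.
It also fails if it takes over 210 s, if anything falls off the work surface, if the arm or the gripper's body presses on something with over 40 N, if the wrist force passes 120 N, or if a joint passes its speed limit or range.

## Working session

There is one attempt and no reset: what is moved stays moved. The work goes in short steps, Python scripts to look and compute and a tool call to move; the robot and the scene stay as the last step left them, time stands still between calls to the robot, and variables do not carry over. Pictures are saved under pics/ and viewed, and the job is handed in when it is done.

Besides the shell and the picture viewer there is one more tool, called after "Emit:" in YAML: its name, and indented under it one key for each argument. arm_command: Moves the arm, as the interface text tells. Its arguments: {"type":"object","properties":{"rows":{"type":"array","items":{"type":"array"}},"squeeze":{"type":"number"}},"required":["rows"]}

```bash
mkdir -p pics; cat > h.py <<'E'
import numpy as np, cv2
from station import manip
def cal(n):
    c=manip.get_calibration(n); f=240/np.tan(np.radians(c['fovy'])/2)
    return f,c['cx'],c['cy'],np.array(c['R']),np.array(c['t'])
def px2w(n,u,v,z,c=None):
    f,cx,cy,R,t=c or cal(n)
    d=R.T@np.array([(u-cx)/f,(v-cy)/f,1]); o=-R.T@t
    return o+d*(z-o[2])/d[2]
def w2px(n,X,c=None):
    f,cx,cy,R,t=c or cal(n); p=R@np.array(X)+t
    return np.array([cx+f*p[0]/p[2],cy+f*p[1]/p[2]])
def snap(n,name):
    im=manip.snapshot(n); cv2.imwrite(f'pics/{name}.png',im); return im
def st():
    s=manip.sense(); R=s['tool_rot']
    print('t',round(s['t'],2),'tcp',np.round(s['tcp_pos'],4),'q',np.round(s['q'],3),'F',np.round(s['force'],1),'gap',round(s['finger_gap'],3),'rot',np.round(R,3))
E
python3 - <<'E'
from h import *
for n in('side','top','wrist'):
    snap(n,n+'0'); f,cx,cy,R,t=cal(n); print(n,f,cx,cy,np.round(-R.T@t,3),np.round(R,3).tolist())
st()
E
```

```text
side 527.4431839139882 323.381683750906 227.85773014072925 [ 0.432 -0.99   1.018] [[0.985, -0.171, -0.016], [-0.123, -0.637, -0.761], [0.12, 0.752, -0.648]]
top 594.0036087011478 316.96541458929465 244.6197283125087 [0.475 0.12  1.61 ] [[-0.019, -1.0, 0.006], [-0.997, 0.019, -0.072], [0.072, -0.007, -0.997]]
wrist 407.67278641896127 319.55735565369866 246.49072638567907 [0.124 0.615 0.373] [[0.301, 0.954, -0.0], [0.92, -0.291, 0.261], [0.249, -0.079, -0.965]]
t 0.15 tcp [0.1873 0.5957 0.2415] q [ 1.088  0.528  1.434  0.     1.181 -0.179] F [0.5 0.1 0.6] gap 1.001 rot [ 0.152  0.988 -0.001 -0.   ]
```

View pics/top0.png

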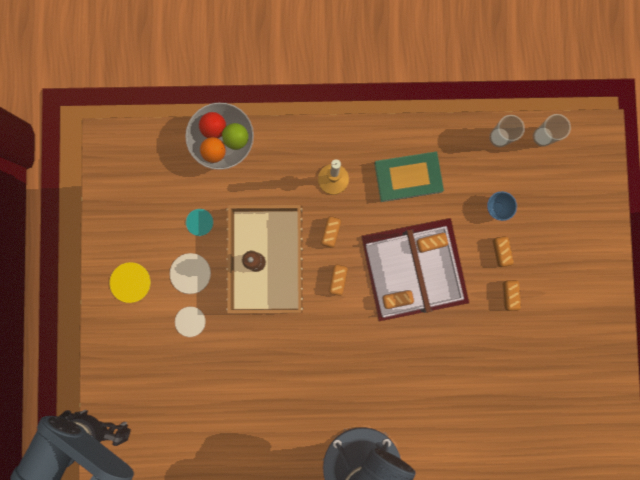

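View pics/side0.png

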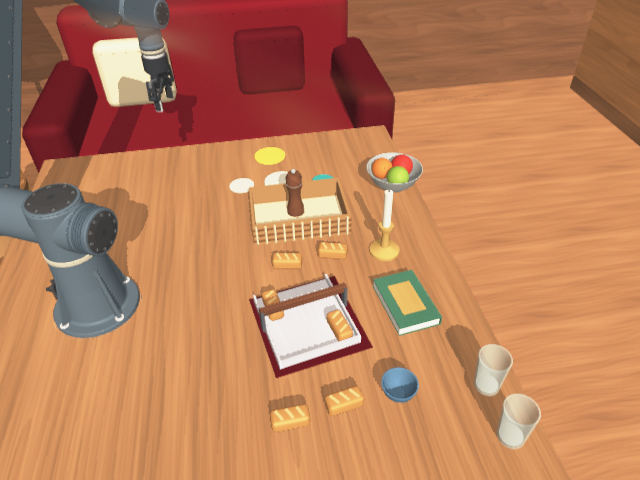

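```bash
python3 - <<'E'
import cv2,numpy as np
im=cv2.imread('pics/top0.png'); s=cv2.imread('pics/side0.png')
a=cv2.resize(im[205:335,320:530],None,fx=3.5,fy=3.5,interpolation=2); cv2.imwrite('pics/c1.png',a)
a=cv2.resize(im[180:345,100:310],None,fx=3.5,fy=3.5,interpolation=2); cv2.imwrite('pics/c2.png',a)
a=cv2.resize(s[260:390,230:390],None,fx=4.5,fy=4.5,interpolation=2); cv2.imwrite('pics/c3.png',a)
print(im[273,190],im[322,190])
for (u,v) in((190,273),(190,322)):
    m=cv2.floodFill(im.copy(),None,(u,v),(255,0,255),(12,)*3,(12,)*3,4|cv2.FLOODFILL_FIXED_RANGE)
    print(m[0],m[3])
E
```

```text
[131 153 165] [170 198 213]
629 (175, 255, 35, 37)
628 (176, 307, 28, 29)
```

View pics/c1.png

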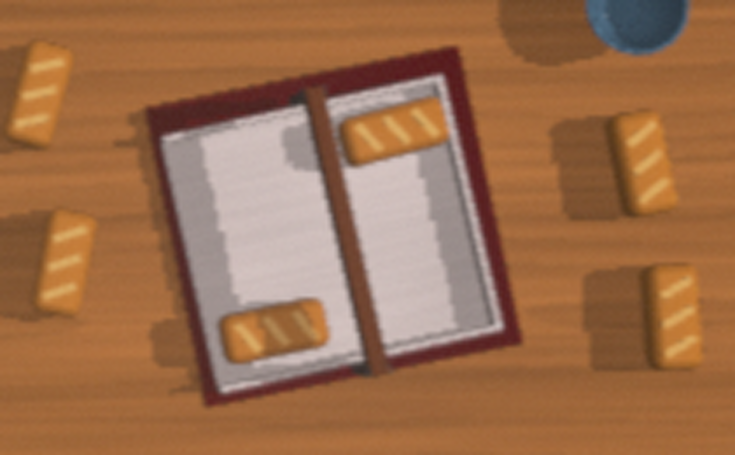

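View pics/c2.png

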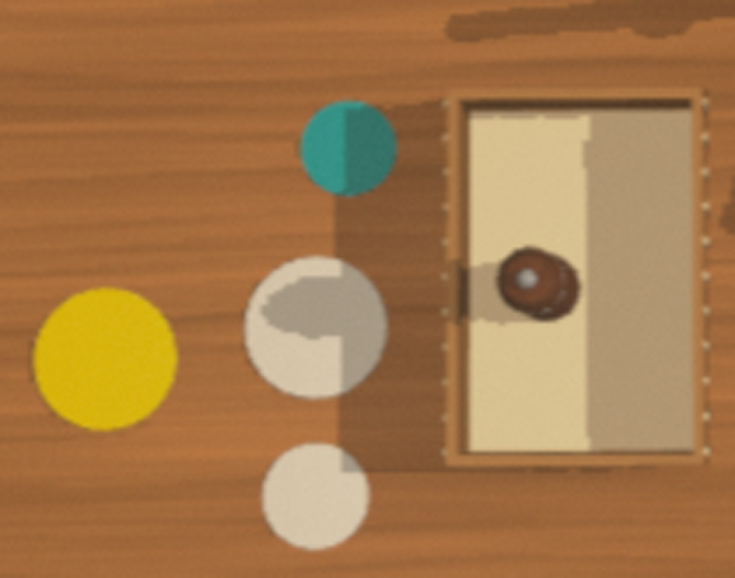

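View pics/c3.png

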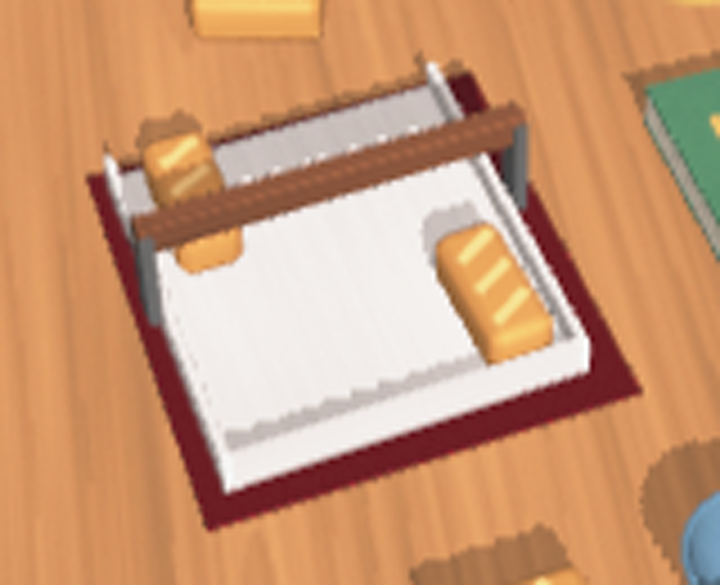

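```bash
cat > m.py <<'E'
from h import *
import sys
def rolls(im,c,zf=lambda u,v:0.024):
    hsv=cv2.cvtColor(im,cv2.COLOR_BGR2HSV)
    out=[]
    return hsv
E
python3 - <<'E'
from h import *
im=cv2.imread('pics/top0.png'); c=cal('top')
hsv=cv2.cvtColor(im,cv2.COLOR_BGR2HSV)
for u,v in[(331,232),(338,280),(504,251),(512,296),(432,242),(398,299),(330,262),(480,330),(422,270),(262,290)]: print(u,v,hsv[v,u],im[v,u])
E
```

```text
331 232 [ 16 151 209] [ 85 153 209]
338 280 [ 18 139 214] [ 97 167 214]
504 251 [ 18 144 214] [ 93 165 214]
512 296 [ 18 145 215] [ 93 165 215]
432 242 [ 16 148 212] [ 89 156 212]
398 299 [ 16 136 176] [ 82 133 176]
330 262 [ 14 161 160] [ 59 106 160]
480 330 [ 13 163 161] [ 58 102 161]
422 270 [  6  36 186] [160 165 186]
262 290 [ 21  84 215] [144 194 215]
```

```bash
cat > m.py <<'E'
from h import *
def rollfind(im,c,z=0.022,show=True,rect=None,n='top'):
    hsv=cv2.cvtColor(im,cv2.COLOR_BGR2HSV)
    m=((hsv[...,0]>=13)&(hsv[...,0]<=26)&(hsv[...,1]>95)&(hsv[...,2]>180)).astype(np.uint8)
    if rect: k=np.zeros_like(m); k[rect[1]:rect[3],rect[0]:rect[2]]=1; m*=k
    m=cv2.morphologyEx(m,cv2.MORPH_CLOSE,np.ones((3,3)))
    m=cv2.morphologyEx(m,cv2.MORPH_OPEN,np.ones((3,3)))
    cs,_=cv2.findContours(m,cv2.RETR_EXTERNAL,cv2.CHAIN_APPROX_NONE)
    for k in cs:
        if cv2.contourArea(k)<60: continue
        P=np.array([px2w(n,p[0][0],p[0][1],z,c)[:2] for p in k])*1000
        (x,y),(w,h),a=cv2.minAreaRect(P.astype(np.float32))
        if w<h: w,h=h,w; a+=90
        a=(a+90)%180-90
        print('px',np.round(k.reshape(-1,2).mean(0)),'xy mm',round(x,1),round(y,1),'LxW',round(w),round(h),'long axis deg',round(a,1))
E
python3 - <<'E'
from m import *
im=cv2.imread('pics/top0.png'); c=cal('top')
rollfind(im,c,rect=(310,200,540,330))
hsv=cv2.cvtColor(im,cv2.COLOR_BGR2HSV)
# mat
m=(((hsv[...,0]>165)|(hsv[...,0]<4))&(hsv[...,1]>140)&(hsv[...,2]<130)).astype(np.uint8)
k=np.zeros_like(m);k[205:335,345:485]=1;m*=k
m=cv2.morphologyEx(m,cv2.MORPH_OPEN,np.ones((2,2)))
p=cv2.findNonZero(m); P=np.array([px2w('top',q[0][0],q[0][1],0.003,c)[:2] for q in p])*1000
r=cv2.minAreaRect(P.astype(np.float32));print('mat',r,'corners',cv2.boxPoints(r).round().tolist())
# basket rim: corners in crop c2 /3.5 + (100,180)
for u,v in[(447,90),(708,90),(447,465),(708,465)]: print('bk',np.round(px2w('top',100+u/3.5,180+v/3.5,.07,c)*1000,1))
for u,v in[(316,92),(376,370)]: print('bar',np.round(px2w('top',320+u/3.5,205+v/3.5,.091,c)*1000,1))
for u,v in[(163,138),(443,76),(505,328),(222,393)]: print('tray',np.round(px2w('top',320+u/3.5,205+v/3.5,.026,c)*1000,1))
print('coaster',px2w('top',190,273,.004,c),px2w('top',100+316/3.5,180+327/3.5,.004,c))
print('mill top',px2w('top',100+526/3.5,180+280/3.5,.155,c))
print('candle',px2w('top',336,163,.205,c),px2w('top',333,180,.0,c))
print('base of mill side est',px2w('side',296,213,.01))
E
```

```text
px [514. 295.] xy mm 446.5 -415.0 LxW 67 27 long axis deg -2.4
px [339. 279.] xy mm 496.2 51.7 LxW 70 29 long axis deg -11.6
px [505. 251.] xy mm 563.7 -397.1 LxW 69 29 long axis deg 9.7
px [434. 242.] xy mm 592.5 -205.2 LxW 70 27 long axis deg -76.2
px [332. 231.] xy mm 626.0 68.2 LxW 69 29 long axis deg -15.2
mat ((517.5636596679688, -157.85215759277344), (232.2126007080078, 245.01695251464844), 10.25819206237793) corners [[381.0, -58.0], [425.0, -299.0], [654.0, -258.0], [610.0, -17.0]]
bk [692.4 339.7  70. ]
bk [688.9 145.1  70. ]
bk [414.4 342.   70. ]
bk [410.7 149.9  70. ]
bar [ 614.7 -131.6   91. ]
bar [ 410.8 -169.1   91. ]
tray [587.5 -24.3  26. ]
tray [ 631.1 -240.2   26. ]
tray [ 437.9 -280.7   26. ]
tray [393.  -64.1  26. ]
coaster [0.52067113 0.45223477 0.004     ] [0.51950111 0.45146936 0.004     ]
mill top [0.54545087 0.27343021 0.155     ]
candle [0.77174964 0.06041326 0.205     ] [0.76797165 0.06091123 0.        ]
base of mill side est [0.54820866 0.26455124 0.01      ]
```

Emit:
arm_command:
  rows:
    - [[36, -32, 0], 0.03, -1]
    - [[36, -32, 0], 0.03, -1]
    - [[36, -32, 0], 0.03, -1]
    - [[36, -32, 0], 0.03, -1]
    - [[36, -32, 0], 0.03, -1]
    - [[36, -32, 0], 0.03, -1]
    - [[36, -32, 0], 0.03, -1]
    - [[36, -32, 0], 0.03, -1]
    - [[36, -32, 0], 0.03, -1]
    - [[36, -32, 0], 0.03, -1]
    - [[0, 0, 0], 0, -1]
  squeeze: 40

```text
t: 1.52
tcp_pos: [0.5503, 0.2736, 0.2419]
tool_rot: [0.005, 1.0, -0.0, 0.001]
force: [-0.2, 0.6, -0.5]
finger_gap: 0.999
```

```bash
python3 - <<'E'
from m import *
st(); c=cal('wrist'); im=snap('wrist','w1')
print(px2w('top',250.3,260,.163))
for p in [(.546,.273,.165),(.546,.273,.008)]: print(w2px('wrist',p,c))
E
```

```text
t 1.52 tcp [0.5503 0.2736 0.2419] q [ 2.800e-01  5.130e-01  1.461e+00 -1.000e-03  1.166e+00 -1.281e+00] F [-0.2  0.6 -0.5] gap 0.999 rot [ 0.005  1.    -0.     0.001]
[0.54506542 0.27255329 0.163     ]
[319.20481658 256.3025091 ]
[319.14674676 206.56870301]
```

View pics/w1.png

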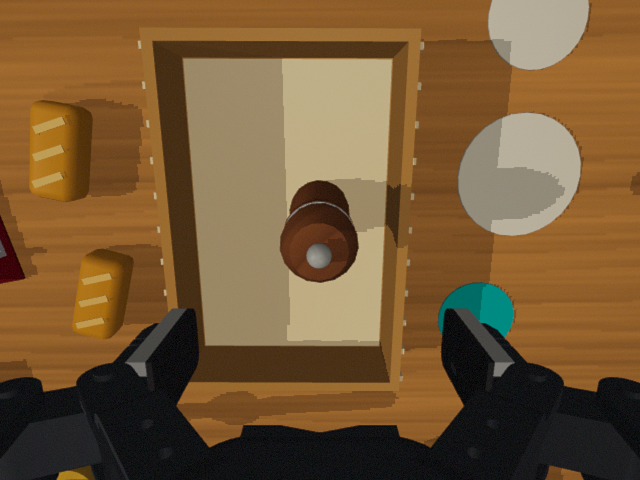

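Emit:
arm_command:
  rows:
    - [[-4, -1, -30], 0, -1]
    - [[0, 0, -45], 0, -1]
    - [[0, 0, -43], 0, -1]
    - [[0, 0, 0], 0, -1]
    - [[0, 0, 0], 0, 1]
    - [[0, 0, 0], 0, 1]
    - [[0, 0, 0], 0, 1]
    - [[0, 0, 0], 0, 1]
    - [[0, 0, 0], 0, 1]
  squeeze: 50

```text
t: 2.7
tcp_pos: [0.5449, 0.2754, 0.1267]
tool_rot: [0.002, 1.0, 0.001, 0.002]
force: [-0.9, -1.3, 6.7]
finger_gap: 0.55
```

```bash
python3 - <<'E'
from m import *
st()
E
```

```text
t 2.7 tcp [0.5449 0.2754 0.1267] q [ 0.285  0.653  1.571 -0.     0.913 -1.281] F [-0.9 -1.3  6.7] gap 0.55 rot [0.002 1.    0.001 0.002]
```

Emit:
arm_command:
  rows:
    - [[0, 0, 40], 0, 1]
    - [[0, 0, 45], 0, 1]
    - [[-5, 35, 10], 0, 1]
    - [[-5, 35, 0], 0, 1]
    - [[-5, 35, 0], 0, 1]
    - [[-5, 35, 0], 0, 1]
    - [[-5, 37, 0], 0, 1]
    - [[0, 0, -40], 0, 1]
    - [[0, 0, -40], 0, 1]
    - [[0, 0, 0], 0, 1]
    - [[0, 0, 0], 0, 1]

```text
t: 4.08
tcp_pos: [0.5194, 0.4526, 0.1407]
tool_rot: [0.003, 1.0, 0.001, 0.001]
force: [0.9, -0.2, -1.9]
finger_gap: 0.552
```

```bash
python3 - <<'E'
from m import *
st(); snap('side','s1'); im=snap('top','t1')
cv2.imwrite('pics/t1c.png',cv2.resize(im[180:345,100:310],None,fx=3.5,fy=3.5))
E
```

```text
t 4.08 tcp [0.5194 0.4526 0.1407] q [ 0.555  0.725  1.345  0.     1.069 -1.011] F [ 0.9 -0.2 -1.9] gap 0.552 rot [0.003 1.    0.001 0.001]
```

View pics/s1.png

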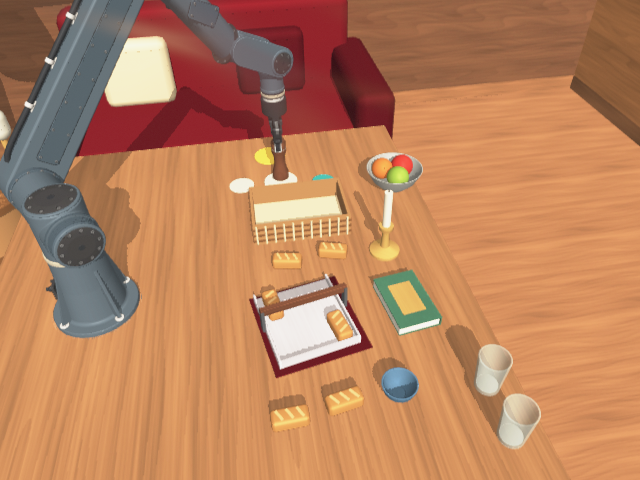

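Emit:
arm_command:
  rows:
    - [[0, 0, -10], 0, 1]
    - [[0, 0, -5], 0, 1]
    - [[0, 0, -2], 0, 1]
    - [[0, 0, 0], 0, 1]
    - [[0, 0, 0], 0, 1]

```text
t: 4.8
tcp_pos: [0.5185, 0.452, 0.1229]
tool_rot: [0.002, 1.0, -0.0, 0.0]
force: [-0.5, -2.2, 3.5]
finger_gap: 0.55
```

```bash
python3 - <<'E'
from m import *
st()
E
```

```text
t 4.8 tcp [0.5185 0.452  0.1229] q [ 5.550e-01  7.470e-01  1.357e+00 -1.000e-03  1.038e+00 -1.011e+00] F [-0.5 -2.2  3.5] gap 0.55 rot [ 0.002  1.    -0.     0.   ]
```

Contact: force +3.5 N. Release and rise.

Emit:
arm_command:
  rows:
    - [[0, 0, 0], 0, 0.2]
    - [[0, 0, 0], 0, -0.5]
    - [[0, 0, 0], 0, -1]
    - [[0, 0, 0], 0, -1]
    - [[0, 0, 0], 0, -1]
    - [[0, 0, 20], 0, -1]
    - [[0, 0, 45], 0, -1]
    - [[0, 0, 50], 0, -1]
    - [[0, -60, 0], 0, -1]
    - [[0, -60, 0], 0, -1]
    - [[0, -60, 0], 0, -1]

```text
t: 6.18
tcp_pos: [0.5189, 0.2709, 0.2393]
tool_rot: [0.002, 1.0, 0.0, 0.002]
force: [0.8, -1.2, 0.8]
finger_gap: 0.998
```

```bash
python3 - <<'E'
from m import *
st(); snap('side','s2'); im=snap('top','t2');c=cal('top')
cv2.imwrite('pics/t2c.png',np.hstack([cv2.resize(im[180:345,100:310],None,fx=1.9,fy=1.9),cv2.resize(cv2.imread('pics/s2.png')[110:275,210:420],None,fx=1.9,fy=1.9)]))
rollfind(im,c,rect=(310,200,540,330))
E
```

```text
t 6.17 tcp [0.5189 0.2709 0.2393] q [ 0.29   0.476  1.54  -0.     1.122 -1.276] F [ 0.8 -1.2  0.8] gap 0.998 rot [0.002 1.    0.    0.002]
px [390. 301.] xy mm 435.5 -84.6 LxW 27 24 long axis deg -1.1
px [351. 302.] xy mm 438.9 23.2 LxW 64 29 long axis deg 88.9
px [514. 295.] xy mm 446.5 -415.4 LxW 72 32 long axis deg -1.1
px [339. 280.] xy mm 495.8 51.0 LxW 72 32 long axis deg -10.8
px [505. 251.] xy mm 563.8 -397.4 LxW 71 31 long axis deg 9.6
px [433. 242.] xy mm 592.0 -204.7 LxW 71 29 long axis deg -77.0
px [332. 231.] xy mm 626.1 67.3 LxW 72 32 long axis deg -16.0
```

View pics/t2c.png

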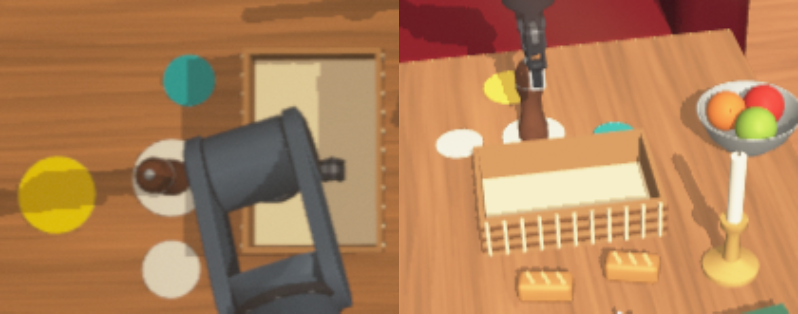

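Emit:
arm_command:
  rows:
    - [[-5, -50, 0], -0.05, -1]
    - [[-6, -55, -20], -0.05, -1]
    - [[-6, -55, -40], -0.05, -1]
    - [[-6, -60, -50], -0.04, -1]
    - [[0, 0, -50], 0, -1]
    - [[0, 0, -40], 0, -1]
    - [[0, 0, -17], 0, -1]
    - [[0, 0, 0], 0, 1]
    - [[0, 0, 0], 0, 1]
    - [[0, 0, 0], 0, 1]
    - [[0, 0, 0], 0, 1]
    - [[0, 0, 0], 0, 1]
  squeeze: 30

```text
t: 7.78
tcp_pos: [0.4985, 0.0691, 0.0353]
tool_rot: [0.097, 0.995, 0.0, 0.002]
force: [0.5, 0.5, 6.3]
finger_gap: 0.435
```

```bash
python3 - <<'E'
from m import *
st(); snap('side','s3')
E
```

```text
t 7.78 tcp [0.4985 0.0691 0.0353] q [-0.085  0.721  1.885  0.     0.532 -1.461] F [0.5 0.5 6.3] gap 0.435 rot [0.097 0.995 0.    0.002]
```

View pics/s3.png

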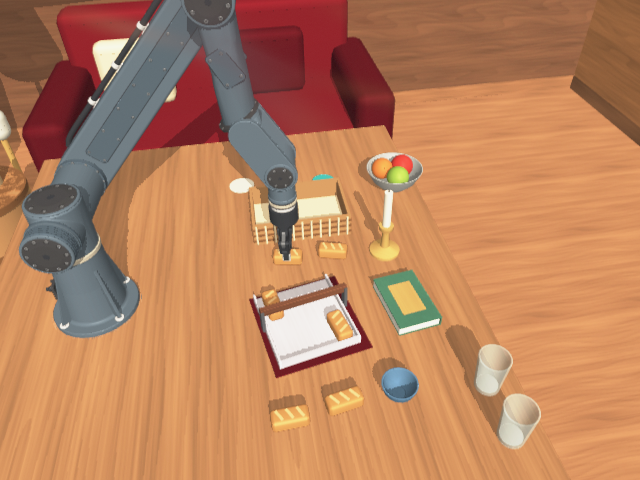

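Emit:
arm_command:
  rows:
    - [[0, 0, 0], 0, -1]
    - [[0, 0, 0], 0, -1]
    - [[0, 0, 0], 0, -1]
    - [[0, 0, 0], 0, -1]

```text
t: 8.32
tcp_pos: [0.4971, 0.069, 0.0337]
tool_rot: [0.097, 0.995, -0.0, -0.0]
force: [0.6, -0.0, -0.2]
finger_gap: 0.998
```

```bash
python3 - <<'E'
from m import *
st(); c=cal('wrist'); snap('wrist','w4')
E
```

```text
t 8.32 tcp [0.4971 0.069  0.0337] q [-0.085  0.724  1.886  0.     0.532 -1.461] F [ 0.6 -0.  -0.2] gap 0.998 rot [ 0.097  0.995 -0.    -0.   ]
```

View pics/w4.png

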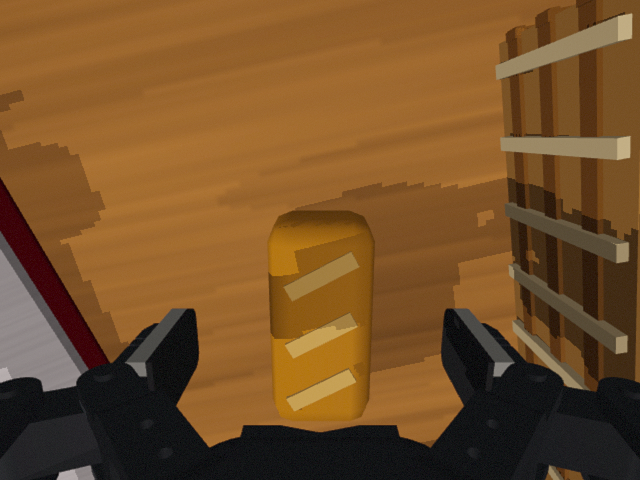

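```bash
python3 - <<'E'
from m import *
for v in (211,255,420,325): print(v,px2w('wrist',322,v,.030))
E
```

```text
211 [0.45600902 0.0773912  0.03      ]
255 [0.47110859 0.07441772 0.03      ]
420 [0.53662797 0.06151533 0.03      ]
325 [0.49705199 0.06930882 0.03      ]
```

Emit:
arm_command:
  rows:
    - [[0, 0, -12], 0, -1]
    - [[0, 0, 0], 0, 1]
    - [[0, 0, 0], 0, 1]
    - [[0, 0, 0], 0, 1]
    - [[0, 0, 0], 0, 1]
    - [[0, 0, 40], 0, 1]
    - [[0, -30, 40], -0.17, 1]
    - [[0, -35, 0], -0.17, 1]
    - [[0, -35, 0], -0.17, 1]
    - [[0, -35, 0], -0.17, 1]
    - [[0, -29, 0], -0.17, 1]
    - [[0, 0, 0], -0.17, 1]

```text
t: 9.88
tcp_pos: [0.4978, -0.0974, 0.1019]
tool_rot: [0.574, 0.819, 0.0, 0.001]
force: [-0.4, -0.2, -0.8]
finger_gap: 0.439
```

Emit:
arm_command:
  rows:
    - [[0, 0, 0], -0.16, 1]
    - [[0, 0, 0], 0, 1]

```text
t: 10.12
tcp_pos: [0.4971, -0.0951, 0.1018]
tool_rot: [0.634, 0.773, -0.0, -0.0]
force: [0.2, 0.2, -0.2]
finger_gap: 0.44
```

```bash
python3 - <<'E'
from m import *
st(); c=cal('wrist'); snap('wrist','w5')
E
```

```text
t 10.12 tcp [ 0.4971 -0.0951  0.1018] q [-0.41   0.595  1.849  0.     0.697 -0.608] F [ 0.2  0.2 -0.2] gap 0.44 rot [ 0.634  0.773 -0.    -0.   ]
```

View pics/w5.png

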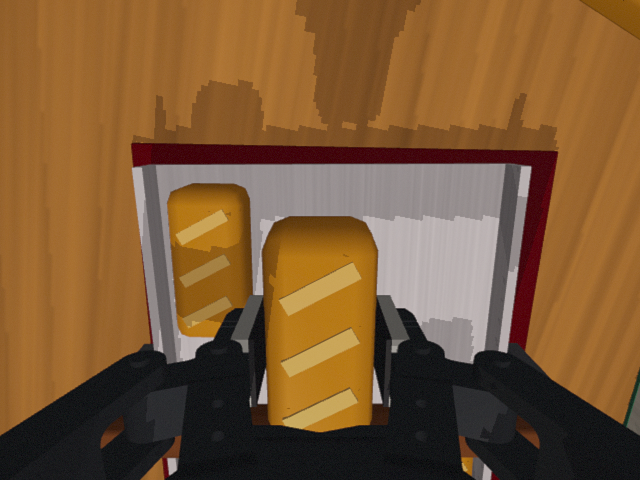

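Emit:
arm_command:
  rows:
    - [[0, 0, -40], 0, 1]
    - [[0, 0, -24], 0, 1]
    - [[0, 0, -6], 0, 1]
    - [[0, 0, 0], 0, 1]
    - [[0, 0, 0], 0, -0.1]
    - [[0, 0, 0], 0, -0.1]
    - [[0, 0, 0], 0, -0.1]
    - [[0, 0, 40], 0, -0.1]
    - [[0, 0, 60], 0, -0.1]
    - [[0, 0, 0], 0, -1]

```text
t: 11.42
tcp_pos: [0.5001, -0.0962, 0.136]
tool_rot: [0.634, 0.773, 0.001, 0.005]
force: [0.3, -0.4, 0.1]
finger_gap: 0.746
```

```bash
python3 - <<'E'
from m import *
st(); c=cal('wrist'); snap('wrist','w6')
E
```

```text
t 11.43 tcp [ 0.5001 -0.0962  0.136 ] q [-0.41   0.534  1.826  0.     0.77  -0.606] F [ 0.3 -0.4  0.1] gap 0.746 rot [0.634 0.773 0.001 0.005]
```

View pics/w6.png

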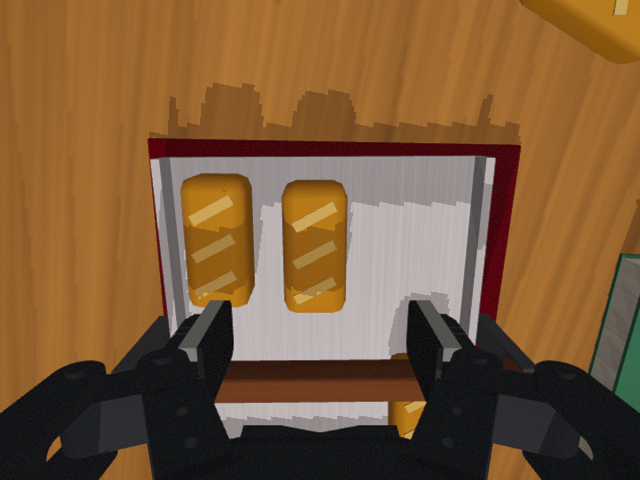

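Emit:
arm_command:
  rows:
    - [[18, 23, 0], 0.16, -1]
    - [[18, 23, 0], 0.16, -1]
    - [[18, 23, 0], 0.16, -1]
    - [[18, 23, 0], 0.16, -1]
    - [[18, 23, 0], 0.16, -1]
    - [[18, 23, 0], 0.15, -1]
    - [[18, 24, 0], 0.14, -1]
    - [[0, 0, 0], 0, -1]

```text
t: 12.48
tcp_pos: [0.6231, 0.0685, 0.1299]
tool_rot: [0.141, 0.99, -0.0, -0.001]
force: [-0.6, -0.0, -0.6]
finger_gap: 1.001
```

```bash
python3 - <<'E'
from m import *
st(); im=manip.snapshot('top'); rollfind(im,cal('top'),z=.03,rect=(310,200,540,330)); snap('wrist','w7'); c=cal('wrist')
print(w2px('wrist',(.626,.067,.034)))
E
```

```text
t 12.47 tcp [0.6231 0.0685 0.1299] q [-0.069  0.669  1.52   0.     0.955 -1.357] F [-0.6 -0.  -0.6] gap 1.001 rot [ 0.141  0.99  -0.    -0.001]
px [390. 301.] xy mm 435.7 -83.6 LxW 26 24 long axis deg -1.1
px [476. 288.] xy mm 464.4 -312.0 LxW 48 19 long axis deg 88.9
px [523. 295.] xy mm 448.8 -438.1 LxW 83 77 long axis deg 88.9
px [386. 280.] xy mm 492.9 -73.5 LxW 28 19 long axis deg 12.5
px [467. 248.] xy mm 574.0 -293.3 LxW 56 45 long axis deg 88.9
px [515. 252.] xy mm 569.6 -430.0 LxW 104 72 long axis deg -80.4
px [433. 242.] xy mm 591.4 -202.8 LxW 72 30 long axis deg -77.0
px [413. 219.] xy mm 652.9 -150.2 LxW 151 15 long axis deg -89.5
[322.71926319 261.26747503]
```

View pics/w7.png

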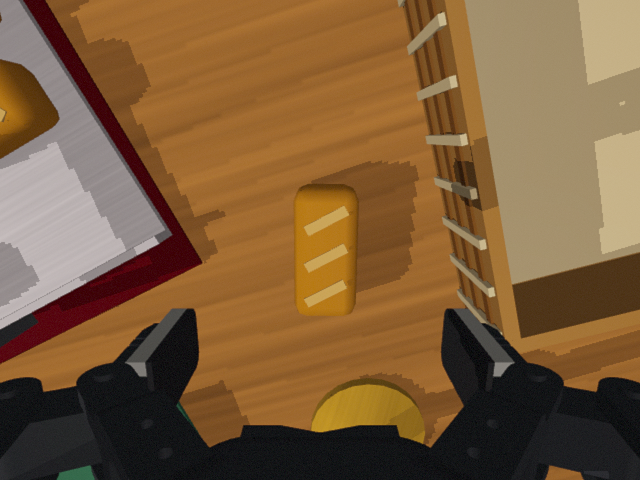

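Emit:
arm_command:
  rows:
    - [[-1, -1, -50], 0, -1]
    - [[0, 0, -45], 0, -1]
    - [[0, 0, -13], 0, -1]
    - [[0, 0, 0], 0, 1]
    - [[0, 0, 0], 0, 1]
    - [[0, 0, 0], 0, 1]
    - [[0, 0, 0], 0, 1]
    - [[0, 0, 45], 0, 1]
    - [[0, -20, 40], -0.15, 1]
    - [[-10, -30, 0], -0.15, 1]
    - [[-10, -30, 0], -0.16, 1]
    - [[-10, -30, 0], -0.16, 1]

```text
t: 14.08
tcp_pos: [0.5919, -0.0448, 0.1095]
tool_rot: [0.439, 0.898, 0.0, 0.0]
force: [0.1, 0.0, -0.9]
finger_gap: 0.436
```

Emit:
arm_command:
  rows:
    - [[-15, -20, 0], -0.16, 1]
    - [[-12, -20, 0], -0.16, 1]
    - [[-8, 0, 0], -0.15, 1]
    - [[0, 0, 0], 0, 1]

```text
t: 14.58
tcp_pos: [0.5565, -0.0841, 0.1091]
tool_rot: [0.634, 0.773, -0.0, -0.0]
force: [-0.5, 0.3, -1.0]
finger_gap: 0.436
```

```bash
python3 - <<'E'
from m import *
st(); c=cal('wrist'); snap('wrist','w8')
E
```

```text
t 14.57 tcp [ 0.5565 -0.0841  0.1091] q [-0.349  0.633  1.701 -0.     0.808 -0.546] F [-0.5  0.3 -1. ] gap 0.436 rot [ 0.634  0.773 -0.    -0.   ]
```

View pics/w8.png

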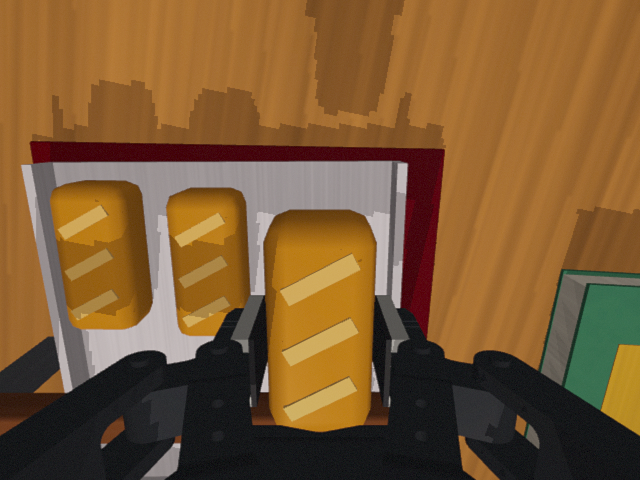

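Emit:
arm_command:
  rows:
    - [[0, 0, -40], 0, 1]
    - [[0, 0, -30], 0, 1]
    - [[0, 0, -6], 0, 1]
    - [[0, 0, 0], 0, 1]
    - [[0, 0, 0], 0, -0.1]
    - [[0, 0, 0], 0, -0.1]
    - [[0, 0, 0], 0, -0.1]
    - [[0, 0, 40], 0, -0.1]
    - [[0, 0, 60], 0, -0.1]
    - [[0, 0, 30], 0, -1]
    - [[0, 0, 0], 0, -1]

```text
t: 16.0
tcp_pos: [0.559, -0.0846, 0.1655]
tool_rot: [0.634, 0.773, 0.001, 0.003]
force: [0.0, 0.2, -0.2]
finger_gap: 0.945
```

```bash
python3 - <<'E'
from m import *
st(); c=cal('wrist'); snap('wrist','w9')
E
```

```text
t 16.0 tcp [ 0.559  -0.0846  0.1655] q [-0.348  0.547  1.662  0.     0.926 -0.544] F [ 0.   0.2 -0.2] gap 0.945 rot [0.634 0.773 0.001 0.003]
```

View pics/w9.png

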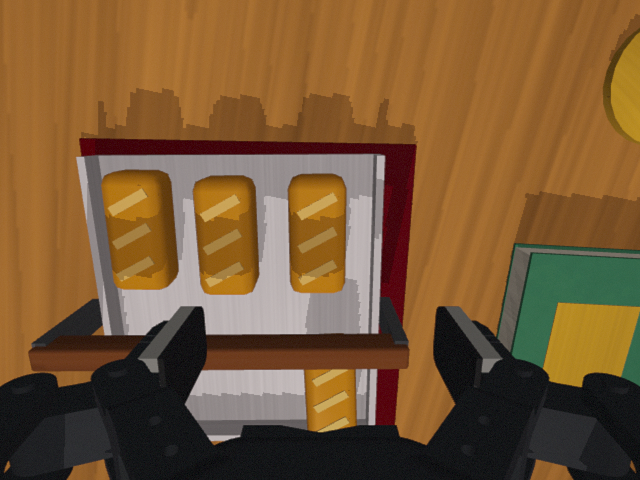

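Emit:
arm_command:
  rows:
    - [[0, -34, 0], -0.178, -1]
    - [[0, -34, 0], -0.178, -1]
    - [[0, -34, 0], -0.178, -1]
    - [[1, -34, 0], -0.178, -1]
    - [[1, -34, 0], -0.178, -1]
    - [[1, -34, 0], -0.178, -1]
    - [[1, -35, 0], -0.178, -1]
    - [[0, -35, 0], -0.178, -1]
    - [[0, -35, 0], -0.176, -1]
    - [[0, 0, 0], 0, -1]

```text
t: 17.3
tcp_pos: [0.5601, -0.3953, 0.1601]
tool_rot: [0.997, 0.082, -0.001, -0.001]
force: [-0.2, -0.1, -1.0]
finger_gap: 1.0
```

```bash
python3 - <<'E'
from m import *
st(); snap('wrist','w10'); c=cal('wrist')
print(w2px('wrist',(.563,-.395,.034)))
E
```

```text
t 17.3 tcp [ 0.5601 -0.3953  0.1601] q [-0.777  0.7    1.338 -0.     1.106  0.63 ] F [-0.2 -0.1 -1. ] gap 1.0 rot [ 0.997  0.082 -0.001 -0.001]
[323.49243299 236.19090095]
```

View pics/w10.png

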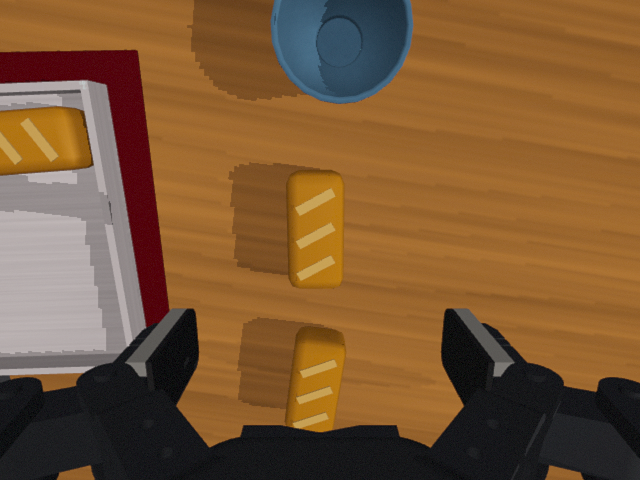

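Emit:
arm_command:
  rows:
    - [[5, 4, -50], 0, -1]
    - [[0, 0, -50], 0, -1]
    - [[0, 0, -37], 0, -1]
    - [[0, 0, 0], 0, 1]
    - [[0, 0, 0], 0, 1]
    - [[0, 0, 0], 0, 1]
    - [[0, 0, 0], 0, 1]
    - [[0, 0, 0], 0, 1]
    - [[0, 0, 40], 0, 1]
    - [[0, 0, 55], 0, 1]
    - [[0, 0, 20], 0, 1]

```text
t: 18.73
tcp_pos: [0.5677, -0.3905, 0.145]
tool_rot: [0.997, 0.083, 0.002, 0.003]
force: [0.2, -0.0, -1.4]
finger_gap: 0.437
```

```bash
python3 - <<'E'
from m import *
st(); snap('wrist','w11')
im=snap('top','t11')
cv2.imwrite('pics/t11c.png',cv2.resize(im[195:345,310:540],None,fx=3.4,fy=3.4,interpolation=2))
E
```

```text
t 18.73 tcp [ 0.5677 -0.3905  0.145 ] q [-0.764  0.719  1.346  0.     1.07   0.64 ] F [ 0.2 -0.  -1.4] gap 0.437 rot [0.997 0.083 0.002 0.003]
```

View pics/t11c.png

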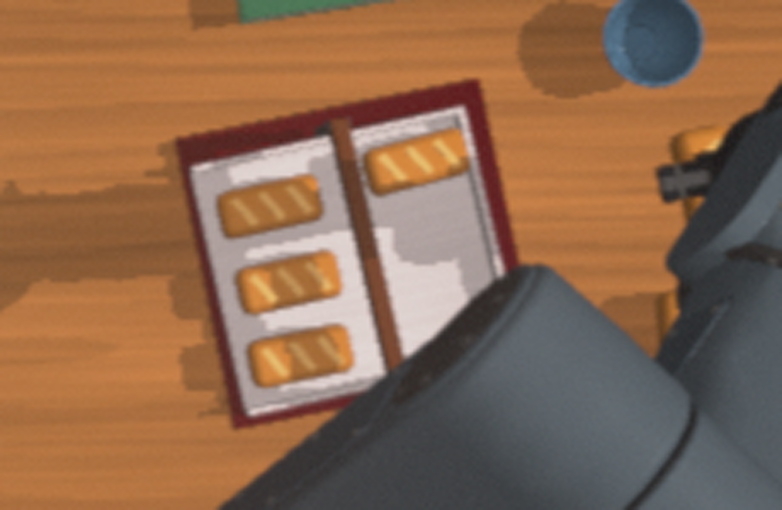

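Emit:
arm_command:
  rows:
    - [[-4, 20, 0], 0.178, 1]
    - [[-4, 20, 0], 0.178, 1]
    - [[-4, 20, 0], 0.178, 1]
    - [[-4, 20, 0], 0.178, 1]
    - [[-4, 20, 0], 0.178, 1]
    - [[-4, 20, 0], 0.178, 1]
    - [[-5, 21, 0], 0.178, 1]
    - [[-5, 21, 0], 0.178, 1]
    - [[-4, 21, 0], 0.178, 1]
    - [[0, 0, 0], 0, 1]

```text
t: 20.08
tcp_pos: [0.5263, -0.2039, 0.1388]
tool_rot: [0.634, 0.773, -0.0, -0.003]
force: [0.5, -0.0, -0.5]
finger_gap: 0.433
```

```bash
python3 - <<'E'
from m import *
st(); snap('wrist','w12')
E
```

```text
t 20.07 tcp [ 0.5263 -0.2039  0.1388] q [-0.568  0.59   1.675 -0.     0.882 -0.765] F [ 0.5 -0.  -0.5] gap 0.433 rot [ 0.634  0.773 -0.    -0.003]
```

View pics/w12.png

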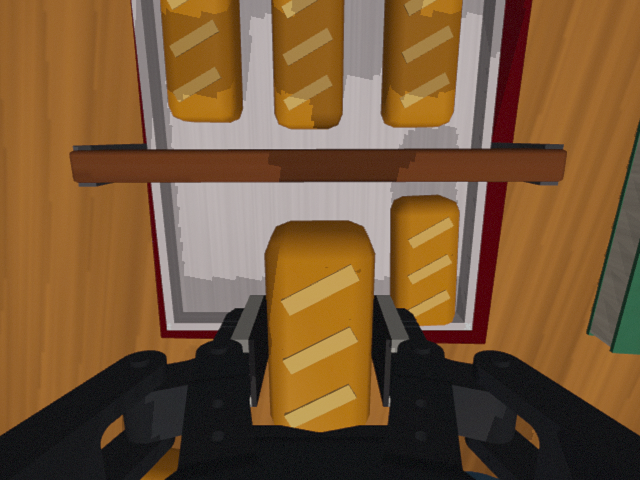

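Emit:
arm_command:
  rows:
    - [[2, -2, -50], 0, 1]
    - [[0, 0, -42], 0, 1]
    - [[0, 0, -12], 0, 1]
    - [[0, 0, 0], 0, 1]
    - [[0, 0, 0], 0, -0.1]
    - [[0, 0, 0], 0, -0.1]
    - [[0, 0, 0], 0, -0.1]
    - [[0, 0, 30], 0, -0.1]
    - [[0, 0, 55], 0, -0.1]
    - [[0, 0, 45], 0, -1]
    - [[0, 0, 0], 0, -1]

```text
t: 21.5
tcp_pos: [0.5326, -0.2094, 0.171]
tool_rot: [0.634, 0.774, 0.001, 0.005]
force: [-0.2, 0.6, 0.1]
finger_gap: 0.942
```

```bash
python3 - <<'E'
from m import *
st(); c=cal('wrist'); snap('wrist','w13')
E
```

```text
t 21.5 tcp [ 0.5326 -0.2094  0.171 ] q [-0.57   0.546  1.642 -0.     0.944 -0.768] F [-0.2  0.6  0.1] gap 0.942 rot [0.634 0.774 0.001 0.005]
```

View pics/w13.png

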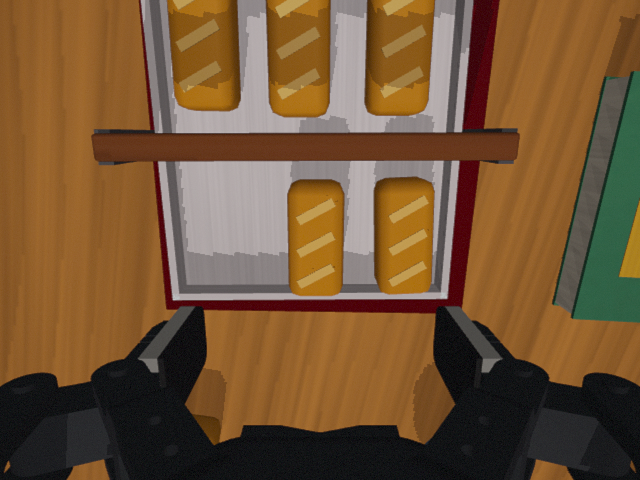

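Emit:
arm_command:
  rows:
    - [[-8, -20, 0], -0.18, -1]
    - [[-8, -20, 0], -0.18, -1]
    - [[-8, -20, 0], -0.18, -1]
    - [[-9, -20, 0], -0.18, -1]
    - [[-9, -20, 0], -0.18, -1]
    - [[-9, -20, 0], -0.18, -1]
    - [[-9, -21, 0], -0.18, -1]
    - [[-9, -21, 0], -0.18, -1]
    - [[-9, -21, 0], -0.18, -1]
    - [[-8, -21, 0], -0.18, -1]
    - [[0, 0, 0], 0, -1]

```text
t: 22.92
tcp_pos: [0.4431, -0.4125, 0.165]
tool_rot: [1.0, -0.016, -0.001, -0.001]
force: [-0.4, 0.8, 0.0]
finger_gap: 0.999
```

```bash
python3 - <<'E'
from m import *
st(); snap('wrist','w14'); c=cal('wrist')
print(w2px('wrist',(.4465,-.413,.034)))
E
```

```text
t 22.93 tcp [ 0.4431 -0.4125  0.165 ] q [-0.934  0.597  1.553 -0.     0.995  0.668] F [-0.4  0.8  0. ] gap 0.999 rot [ 1.    -0.016 -0.001 -0.001]
[322.1831558  233.86674542]
```

View pics/w14.png

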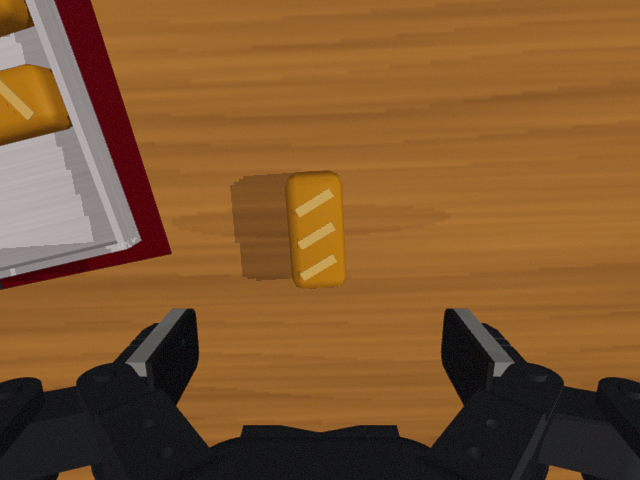

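Emit:
arm_command:
  rows:
    - [[5, 4, -50], 0, -1]
    - [[0, 0, -50], 0, -1]
    - [[0, 0, -43], 0, -1]
    - [[0, 0, 0], 0, 1]
    - [[0, 0, 0], 0, 1]
    - [[0, 0, 0], 0, 1]
    - [[0, 0, 0], 0, 1]
    - [[0, 0, 0], 0, 1]
    - [[0, 0, 40], 0, 1]
    - [[0, 0, 55], 0, 1]
    - [[0, 0, 20], 0, 1]

```text
t: 24.35
tcp_pos: [0.4504, -0.4096, 0.1429]
tool_rot: [1.0, -0.016, 0.002, 0.003]
force: [-0.4, 0.0, -1.2]
finger_gap: 0.446
```

```bash
python3 - <<'E'
from m import *
st()
E
```

```text
t 24.35 tcp [ 0.4504 -0.4096  0.1429] q [-0.921  0.628  1.567  0.     0.94   0.681] F [-0.4  0.  -1.2] gap 0.446 rot [ 1.    -0.016  0.002  0.003]
```

Emit:
arm_command:
  rows:
    - [[2, 19, 0], 0.18, 1]
    - [[2, 19, 0], 0.18, 1]
    - [[2, 19, 0], 0.18, 1]
    - [[2, 19, 0], 0.18, 1]
    - [[2, 19, 0], 0.18, 1]
    - [[2, 19, 0], 0.18, 1]
    - [[2, 19, 0], 0.18, 1]
    - [[2, 19, 0], 0.18, 1]
    - [[2, 19, 0], 0.18, 1]
    - [[1, 19, 0], 0.18, 1]
    - [[0, 0, 0], 0, 1]

```text
t: 25.72
tcp_pos: [0.4678, -0.2169, 0.1392]
tool_rot: [0.634, 0.773, -0.0, -0.0]
force: [0.3, 0.3, -0.8]
finger_gap: 0.447
```

```bash
python3 - <<'E'
from m import *
st(); snap('wrist','w15')
E
```

```text
t 25.73 tcp [ 0.4678 -0.2169  0.1392] q [-0.651  0.538  1.801 -0.     0.803 -0.849] F [ 0.3  0.3 -0.8] gap 0.447 rot [ 0.634  0.773 -0.    -0.   ]
```

View pics/w15.png

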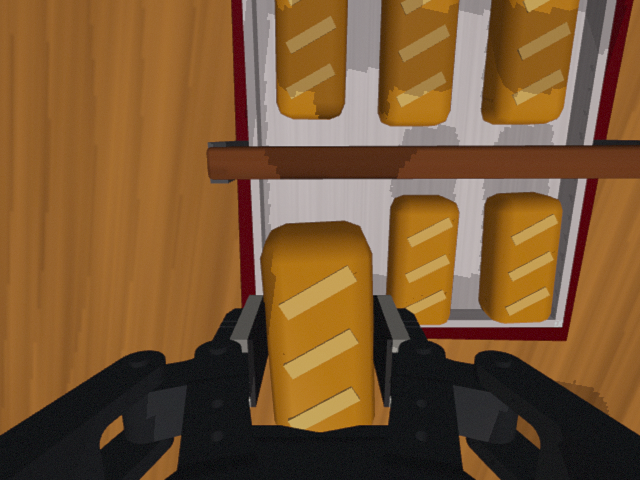

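Emit:
arm_command:
  rows:
    - [[2, 0, -50], 0, 1]
    - [[0, 0, -44], 0, 1]
    - [[0, 0, -11], 0, 1]
    - [[0, 0, 0], 0, 1]
    - [[0, 0, 0], 0, -0.05]
    - [[0, 0, 0], 0, -0.05]
    - [[0, 0, 0], 0, -0.05]
    - [[0, 0, 30], 0, -0.05]
    - [[0, 0, 55], 0, -0.05]
    - [[0, 0, 45], 0, -1]
    - [[0, 0, 30], 0, -1]
    - [[0, 0, 0], 0, -1]

```text
t: 27.28
tcp_pos: [0.4716, -0.2189, 0.1965]
tool_rot: [0.634, 0.774, 0.0, 0.003]
force: [-0.5, -0.4, -1.2]
finger_gap: 0.999
```

```bash
python3 - <<'E'
from m import *
st(); snap('wrist','w16')
E
```

```text
t 27.27 tcp [ 0.4716 -0.2189  0.1965] q [-0.65   0.449  1.747  0.     0.939 -0.848] F [-0.5 -0.4 -1.2] gap 0.999 rot [0.634 0.774 0.    0.003]
```

View pics/w16.png

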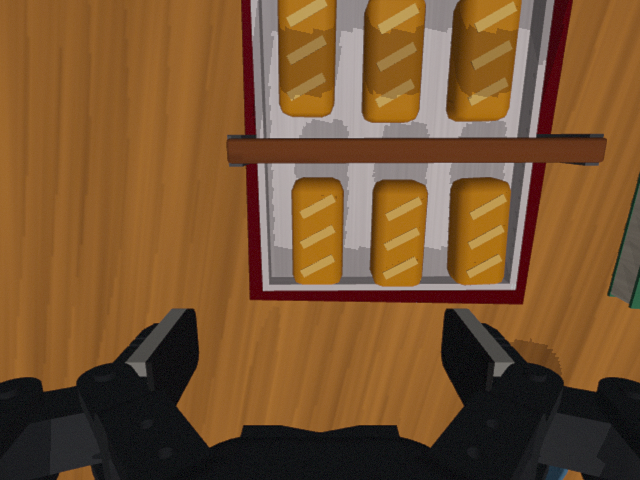

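Emit:
arm_command:
  rows:
    - [[5, 8, 0], -0.1745, -1]
    - [[5, 8, 0], -0.1745, -1]
    - [[5, 8, 0], -0.1745, -1]
    - [[5, 8, 0], -0.1745, -1]
    - [[5, 8, 0], -0.1745, -1]
    - [[5, 8, 0], -0.1745, -1]
    - [[5, 8, 0], -0.1745, -1]
    - [[4, 7, 0], -0.1745, -1]
    - [[2, 5, 0], -0.1745, -1]
    - [[0, 0, 0], 0, -1]

```text
t: 28.58
tcp_pos: [0.5103, -0.1493, 0.1921]
tool_rot: [0.995, 0.1, -0.002, -0.001]
force: [0.0, -0.3, -0.8]
finger_gap: 1.002
```

```bash
python3 - <<'E'
from m import *
st(); snap('wrist','w17');im=snap('top','t17'); print(w2px('wrist',(.5125,-.151,.091)))
E
```

```text
t 28.57 tcp [ 0.5103 -0.1493  0.1921] q [-0.495  0.473  1.716 -0.     0.957  0.875] F [ 0.  -0.3 -0.8] gap 1.002 rot [ 0.995  0.1   -0.002 -0.001]
[322.1192298  247.83187991]
```

View pics/w17.png

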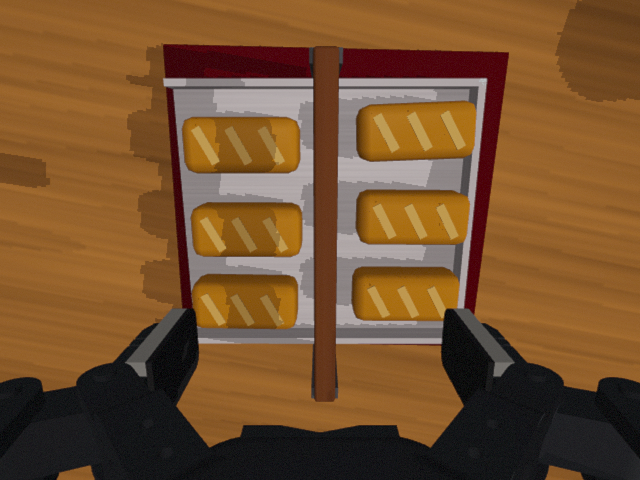

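```bash
python3 - <<'E'
from m import *
a=px2w('wrist',326,46,.091);b=px2w('wrist',324,400,.091);print(a,b,(a+b)/2, np.degrees(np.arctan2(*(a-b)[1::-1])))
E
```

```text
[ 0.62008708 -0.1310855   0.091     ] [ 0.41053716 -0.17310247  0.091     ] [ 0.51531212 -0.15209399  0.091     ] 11.338057604887394
```

Emit:
arm_command:
  rows:
    - [[4, -3, -50], 0, -1]
    - [[0, 0, -45], 0, -1]
    - [[0, 0, -24], 0, -1]
    - [[0, 0, 0], 0, 0]
    - [[0, 0, 0], 0, 1]
    - [[0, 0, 0], 0, 1]
    - [[0, 0, 0], 0, 1]
    - [[0, 0, 0], 0, 1]
    - [[0, 0, 0], 0, 1]
    - [[0, 0, 0], 0, 1]
  squeeze: 80

```text
t: 29.92
tcp_pos: [0.5156, -0.1529, 0.0762]
tool_rot: [0.995, 0.099, 0.001, 0.0]
force: [-0.3, 1.7, 6.1]
finger_gap: 0.155
```

Emit:
arm_command:
  rows:
    - [[0, 0, 5], 0, 1]
    - [[0, 0, 10], 0, 1]
    - [[0, 0, 15], 0, 1]
    - [[0, 0, 0], 0, 1]

```text
t: 30.42
tcp_pos: [0.5163, -0.1536, 0.1063]
tool_rot: [0.995, 0.099, 0.001, 0.001]
force: [-0.2, -0.3, -7.7]
finger_gap: 0.149
```

```bash
python3 - <<'E'
from m import *
st(); im=snap('side','s18');cv2.imwrite('pics/s18c.png',cv2.resize(im[200:400,200:420],None,fx=3,fy=3))
E
```

```text
t 30.43 tcp [ 0.5163 -0.1536  0.1063] q [-0.497  0.615  1.767 -0.     0.756  0.876] F [-0.2 -0.3 -7.7] gap 0.149 rot [0.995 0.099 0.001 0.001]
```

View pics/s18c.png

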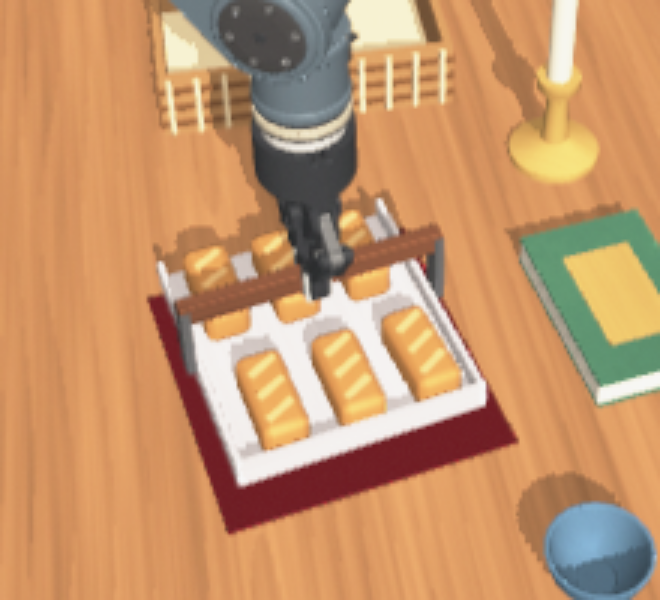

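Emit:
arm_command:
  rows:
    - [[0, 0, 10], 0, 1]
    - [[0, 0, 20], 0, 1]
    - [[0, 0, 25], 0, 1]
    - [[0, 5, 15], -0.01, 1]
    - [[1, 10, 5], -0.02, 1]
    - [[2, 17, 0], -0.02, 1]
    - [[3, 24, 0], -0.02, 1]
    - [[3, 24, 0], -0.02, 1]
    - [[3, 24, 0], -0.02, 1]
    - [[3, 24, 0], -0.02, 1]
    - [[3, 24, 0], -0.02, 1]
    - [[3, 24, 0], -0.02, 1]

```text
t: 31.98
tcp_pos: [0.5355, 0.0242, 0.1796]
tool_rot: [1.0, 0.014, -0.001, -0.0]
force: [0.4, 0.6, -7.4]
finger_gap: 0.146
```

Emit:
arm_command:
  rows:
    - [[3, 24, 0], -0.02, 1]
    - [[3, 24, 0], -0.02, 1]
    - [[3, 24, 0], -0.003, 1]
    - [[3, 24, 0], 0, 1]
    - [[3, 22, 0], 0, 1]
    - [[1, 17, 0], 0, 1]
    - [[0, 12, 0], 0, 1]
    - [[0, 6, 0], 0, 1]
    - [[0, 3, 0], 0, 1]
    - [[0, 0, 0], 0, 1]
    - [[0, 0, 0], 0, 1]

```text
t: 33.35
tcp_pos: [0.5523, 0.1784, 0.1798]
tool_rot: [1.0, -0.008, -0.0, 0.0]
force: [-0.9, -0.9, -7.7]
finger_gap: 0.145
```

```bash
python3 - <<'E'
from m import *
st(); im=snap('side','s19');cv2.imwrite('pics/s19c.png',cv2.resize(im[100:300,200:420],None,fx=3,fy=3))
im=snap('top','t19');cv2.imwrite('pics/t19c.png',cv2.resize(im[180:340,180:400],None,fx=3.4,fy=3.4)); snap('wrist','w19')
E
```

```text
t 33.35 tcp [0.5523 0.1784 0.1798] q [ 0.12   0.547  1.608 -0.     0.988  1.706] F [-0.9 -0.9 -7.7] gap 0.145 rot [ 1.    -0.008 -0.     0.   ]
```

View pics/s19c.png

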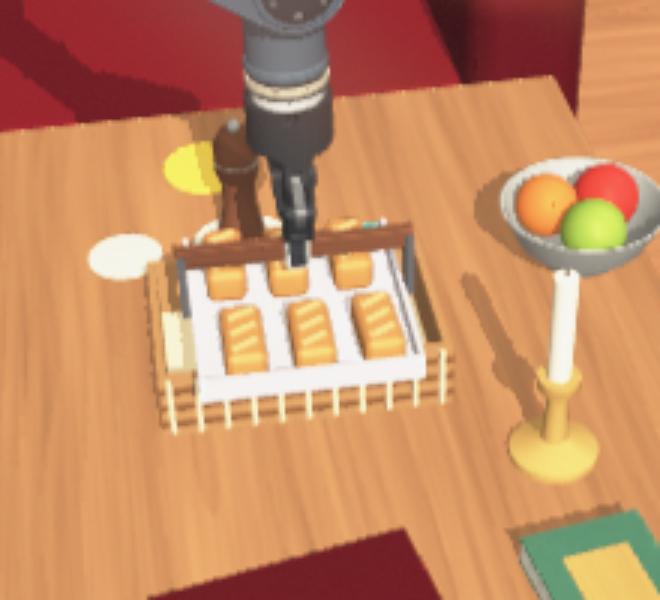

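View pics/w19.png

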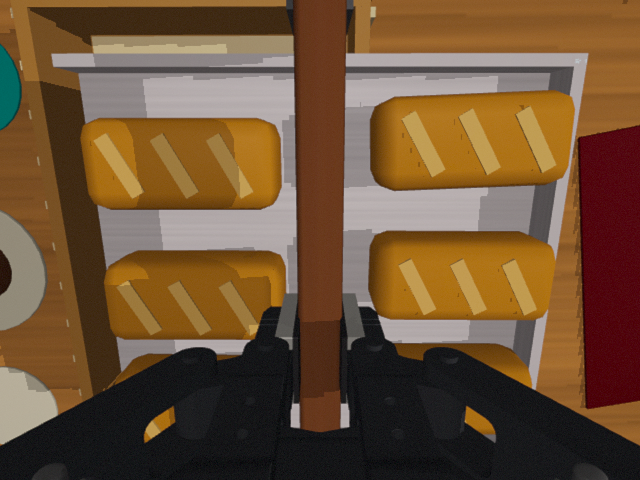

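Emit:
arm_command:
  rows:
    - [[0, 0, -12], 0, 1]
    - [[0, 0, -12], 0, 1]
    - [[0, 0, -6], 0, 1]
    - [[0, 0, -3], 0, 1]
    - [[0, 0, -2], 0, 1]
    - [[0, 0, 0], 0, 1]
    - [[0, 0, 0], 0, 1]

```text
t: 34.38
tcp_pos: [0.5525, 0.179, 0.1451]
tool_rot: [1.0, -0.007, 0.0, -0.0]
force: [0.6, 1.0, -7.7]
finger_gap: 0.146
```

```bash
python3 - <<'E'
from m import *
st()
E
```

```text
t 34.38 tcp [0.5525 0.179  0.1451] q [0.121 0.596 1.634 0.    0.911 1.706] F [ 0.6  1.  -7.7] gap 0.146 rot [ 1.    -0.007  0.    -0.   ]
```

Emit:
arm_command:
  rows:
    - [[0, 0, -2], 0, 1]
    - [[0, 0, -1], 0, 1]
    - [[0, 0, 0], 0, 1]
    - [[0, 0, 0], 0, 1]
  squeeze: 40

```text
t: 34.88
tcp_pos: [0.5526, 0.1792, 0.1431]
tool_rot: [1.0, -0.007, 0.001, -0.0]
force: [-2.2, 0.4, 5.8]
finger_gap: 0.141
```

Emit:
arm_command:
  rows:
    - [[0, 0, 0], 0, 0.5]
    - [[0, 0, 0], 0, 0.34]
    - [[0, 0, 0], 0, 0.34]
    - [[0, 0, 0], 0, 0.34]
  squeeze: 30

```text
t: 35.38
tcp_pos: [0.5531, 0.1791, 0.142]
tool_rot: [1.0, -0.007, 0.001, -0.0]
force: [0.7, 2.0, 0.4]
finger_gap: 0.328
```

```bash
python3 - <<'E'
from m import *
st(); im=snap('side','s20');cv2.imwrite('pics/s20c.png',cv2.resize(im[100:300,200:420],None,fx=3,fy=3))
E
```

```text
t 35.38 tcp [0.5531 0.1791 0.142 ] q [0.121 0.601 1.635 0.    0.904 1.707] F [0.7 2.  0.4] gap 0.328 rot [ 1.    -0.007  0.001 -0.   ]
```

View pics/s20c.png

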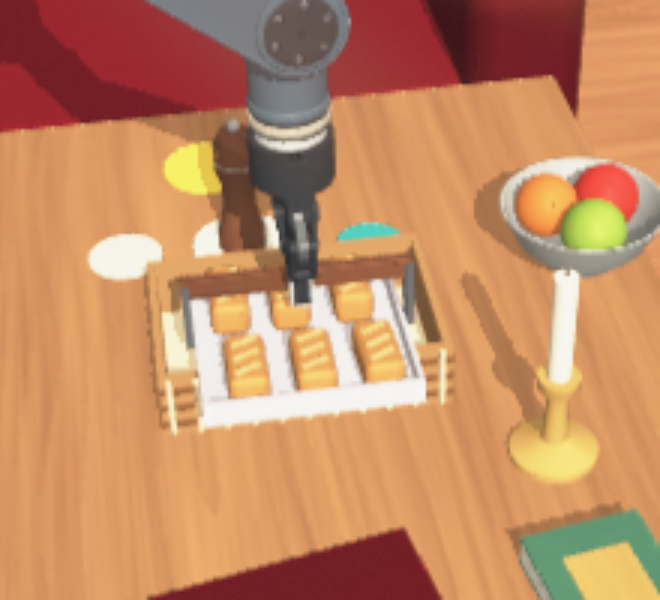

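Emit:
arm_command:
  rows:
    - [[0, 6, -3], 0, 0.34]
    - [[0, 6, -3], 0, 0.34]
    - [[0, 6, -4], 0, 0.34]
    - [[0, 6, -4], 0, 0.34]
    - [[0, 0, 0], 0, 0.34]
    - [[0, 0, 0], 0, 0.34]

```text
t: 36.17
tcp_pos: [0.552, 0.2031, 0.1277]
tool_rot: [1.0, -0.007, -0.0, -0.0]
force: [0.3, 2.1, -0.3]
finger_gap: 0.332
```

```bash
python3 - <<'E'
from m import *
st(); im=snap('side','s21');cv2.imwrite('pics/s21c.png',cv2.resize(im[100:300,200:420],None,fx=3,fy=3)); snap('wrist','w21')
E
```

```text
t 36.17 tcp [0.552  0.2031 0.1277] q [0.163 0.63  1.625 0.    0.887 1.748] F [ 0.3  2.1 -0.3] gap 0.332 rot [ 1.    -0.007 -0.    -0.   ]
```

View pics/s21c.png

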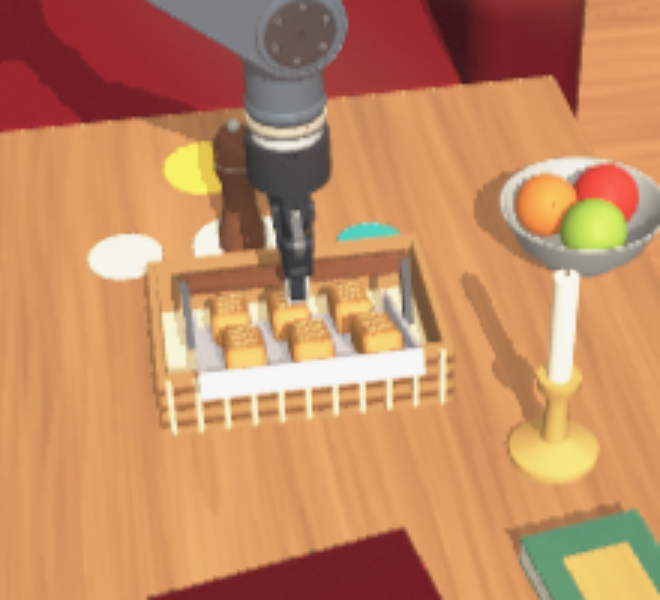

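View pics/w21.png

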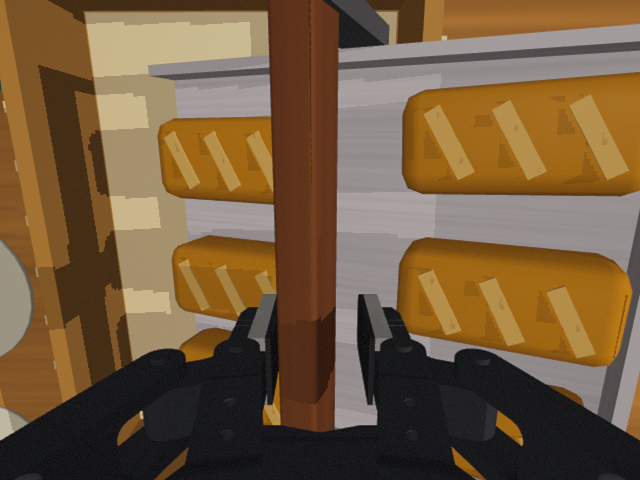

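Emit:
arm_command:
  rows:
    - [[0, 4, -3], 0, 0.34]
    - [[0, 4, -3], 0, 0.34]
    - [[0, 4, -2], 0, 0.34]
    - [[0, 0, 0], 0, 0.34]
    - [[0, 0, 0], 0, 0.34]

```text
t: 36.9
tcp_pos: [0.5521, 0.2148, 0.1198]
tool_rot: [1.0, -0.007, -0.0, 0.0]
force: [-0.1, -0.2, -0.3]
finger_gap: 0.33
```

```bash
python3 - <<'E'
from m import *
st(); im=snap('side','s22');cv2.imwrite('pics/s22c.png',cv2.resize(im[100:300,200:420],None,fx=3,fy=3)); snap('wrist','w22')
E
```

```text
t 36.9 tcp [0.5521 0.2148 0.1198] q [ 0.183  0.646  1.619 -0.     0.877  1.768] F [-0.1 -0.2 -0.3] gap 0.33 rot [ 1.    -0.007 -0.     0.   ]
```

View pics/s22c.png

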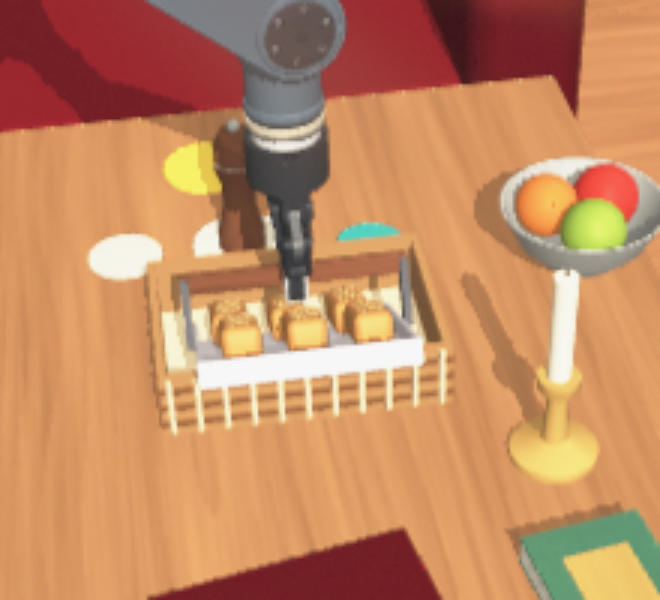

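View pics/w22.png

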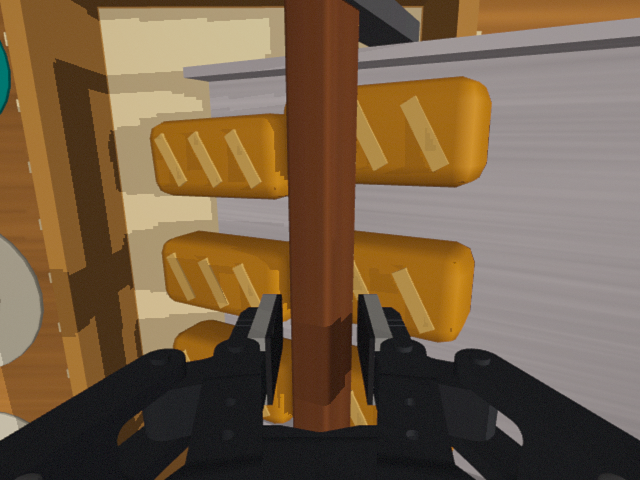

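Emit:
arm_command:
  rows:
    - [[0, 0, 0], 0, 1]
    - [[0, 0, 0], 0, 1]
    - [[0, 0, 0], 0, 1]
    - [[0, 0, 0], 0, 1]
  squeeze: 60

```text
t: 37.5
tcp_pos: [0.5525, 0.215, 0.1202]
tool_rot: [1.0, -0.007, 0.0, -0.0]
force: [-0.6, 1.0, 4.2]
finger_gap: 0.22
```

```bash
python3 - <<'E'
from m import *
st(); im=snap('side','s23');cv2.imwrite('pics/s23c.png',cv2.resize(im[100:300,200:420],None,fx=3,fy=3)); snap('wrist','w23')
E
```

```text
t 37.5 tcp [0.5525 0.215  0.1202] q [ 0.183  0.645  1.618 -0.     0.877  1.768] F [-0.6  1.   4.2] gap 0.22 rot [ 1.    -0.007  0.    -0.   ]
```

View pics/w23.png

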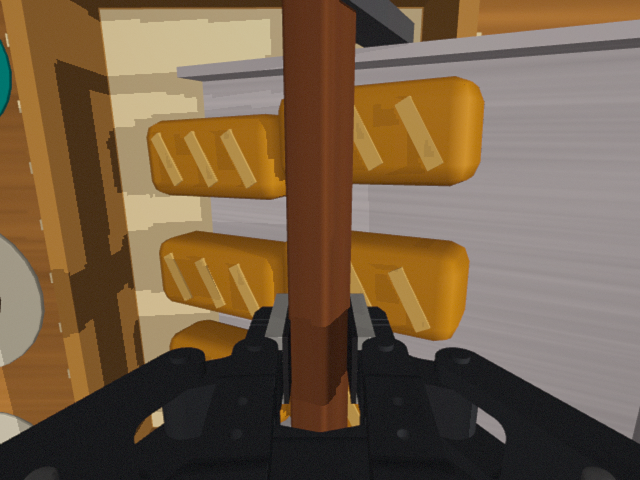

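Emit:
arm_command:
  rows:
    - [[0, 0, 4], 0, 1]
    - [[0, 0, 8], 0, 1]
    - [[0, 0, 8], 0, 1]
    - [[0, 0, 0], 0, 1]
    - [[0, 0, 0], 0, 1]

```text
t: 38.22
tcp_pos: [0.5519, 0.2147, 0.1396]
tool_rot: [1.0, -0.007, -0.0, 0.0]
force: [-0.3, -1.5, -6.6]
finger_gap: 0.207
```

```bash
python3 - <<'E'
from m import *
st(); im=snap('side','s24');cv2.imwrite('pics/s24c.png',cv2.resize(im[100:300,200:420],None,fx=3,fy=3)); snap('wrist','w24')
E
```

```text
t 38.23 tcp [0.5519 0.2147 0.1396] q [ 1.830e-01  6.170e-01  1.607e+00 -1.000e-03  9.190e-01  1.768e+00] F [-0.3 -1.5 -6.6] gap 0.207 rot [ 1.    -0.007 -0.     0.   ]
```

View pics/w24.png

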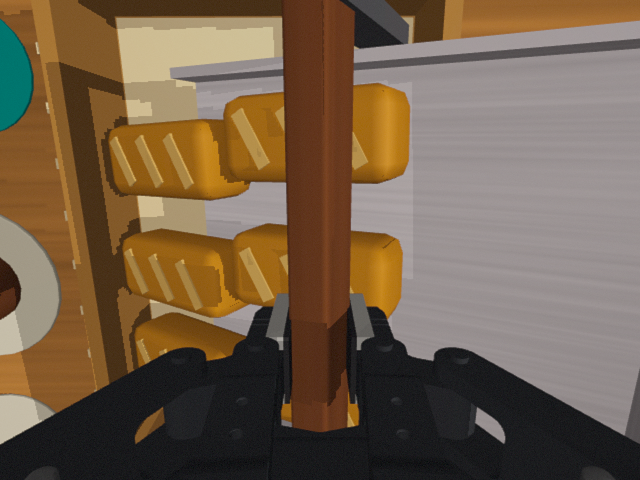

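View pics/s24c.png

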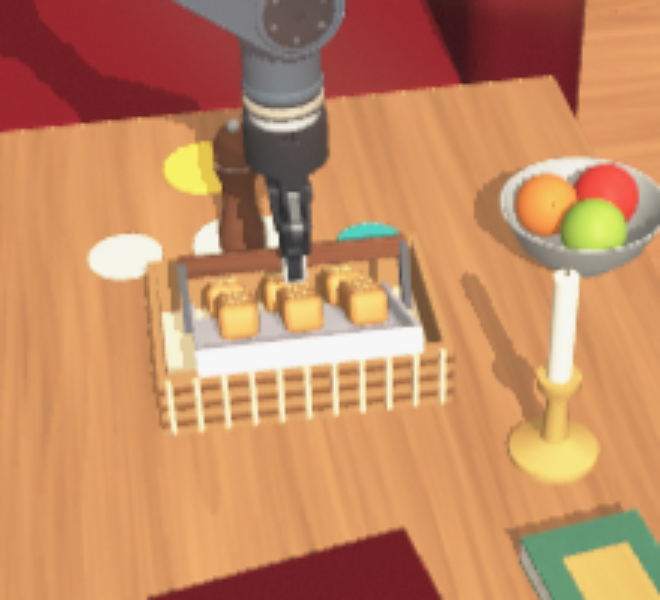

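Emit:
arm_command:
  rows:
    - [[0, -5, 5], 0, 1]
    - [[0, -8, 6], 0, 1]
    - [[0, -8, 6], 0, 1]
    - [[0, -8, 6], 0, 1]
    - [[0, -8, 6], 0, 1]
    - [[0, -5, 4], 0, 1]
    - [[0, 0, 0], 0, 1]
    - [[0, 0, 0], 0, 1]

```text
t: 39.33
tcp_pos: [0.5521, 0.1732, 0.1727]
tool_rot: [1.0, -0.007, -0.0, -0.0]
force: [0.3, -0.6, -5.1]
finger_gap: 0.21
```

```bash
python3 - <<'E'
from m import *
st(); im=snap('side','s25');cv2.imwrite('pics/s25c.png',cv2.resize(im[100:300,200:420],None,fx=3,fy=3)); snap('wrist','w25')
E
```

```text
t 39.33 tcp [0.5521 0.1732 0.1727] q [0.111 0.554 1.618 0.    0.969 1.696] F [ 0.3 -0.6 -5.1] gap 0.21 rot [ 1.    -0.007 -0.    -0.   ]
```

View pics/w25.png

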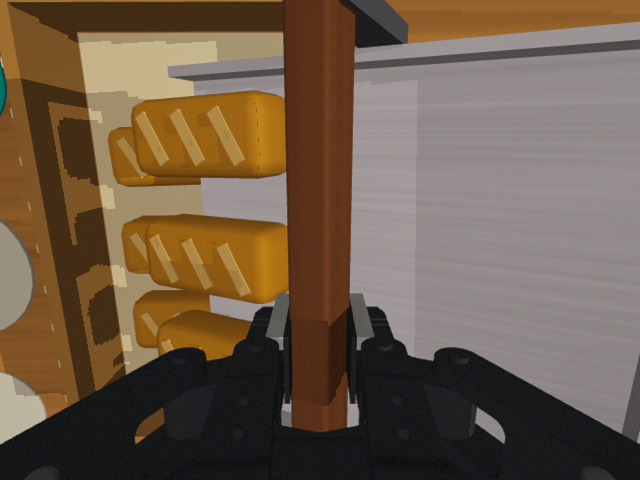

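View pics/s25c.png

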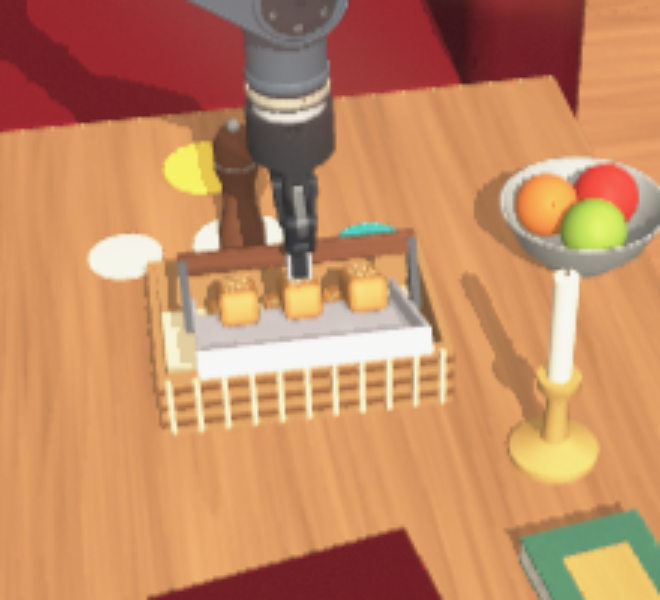

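Emit:
arm_command:
  rows:
    - [[0, -6, 2], 0, 1]
    - [[0, -12, 4], 0, 1]
    - [[0, -14, 4], 0, 1]
    - [[0, -14, 4], 0, 1]
    - [[0, -10, 4], 0, 1]
    - [[0, -4, 2], 0, 1]
    - [[0, 0, 0], 0, 1]
    - [[0, 0, 0], 0, 1]

```text
t: 40.42
tcp_pos: [0.5521, 0.1133, 0.1927]
tool_rot: [1.0, -0.007, -0.0, -0.0]
force: [-0.2, 0.3, -4.5]
finger_gap: 0.209
```

```bash
python3 - <<'E'
from m import *
st(); im=snap('side','s26');cv2.imwrite('pics/s26c.png',cv2.resize(im[100:300,200:420],None,fx=3,fy=3)); snap('wrist','w26')
E
```

```text
t 40.42 tcp [0.5521 0.1133 0.1927] q [0.004 0.509 1.639 0.    0.994 1.589] F [-0.2  0.3 -4.5] gap 0.209 rot [ 1.    -0.007 -0.    -0.   ]
```

View pics/w26.png

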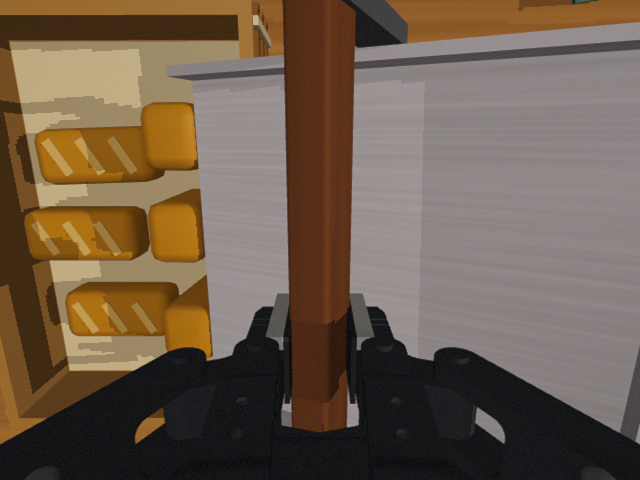

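View pics/s26c.png

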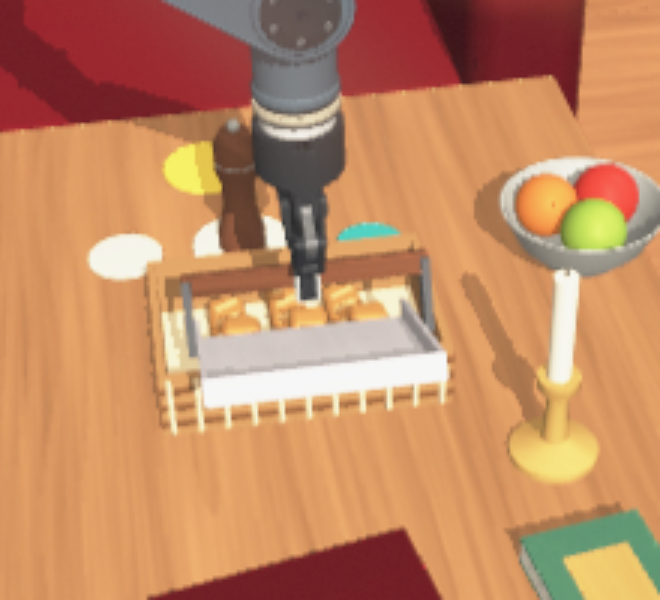

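Emit:
arm_command:
  rows:
    - [[0, 0, 4], 0, 1]
    - [[0, 0, 8], 0, 1]
    - [[0, 0, 15], 0, 1]
    - [[0, 0, 20], 0, 1]
    - [[0, 0, 20], 0, 1]
    - [[0, 0, 0], 0, 1]

```text
t: 41.28
tcp_pos: [0.5538, 0.113, 0.2625]
tool_rot: [1.0, -0.007, 0.003, -0.0]
force: [0.4, 0.4, -5.0]
finger_gap: 0.213
```

```bash
python3 - <<'E'
from m import *
st(); im=snap('side','s27');cv2.imwrite('pics/s27c.png',cv2.resize(im[100:300,200:420],None,fx=3,fy=3)); snap('wrist','w27')
E
```

```text
t 41.27 tcp [0.5538 0.113  0.2625] q [0.004 0.421 1.566 0.    1.149 1.589] F [ 0.4  0.4 -5. ] gap 0.213 rot [ 1.    -0.007  0.003 -0.   ]
```

View pics/w27.png

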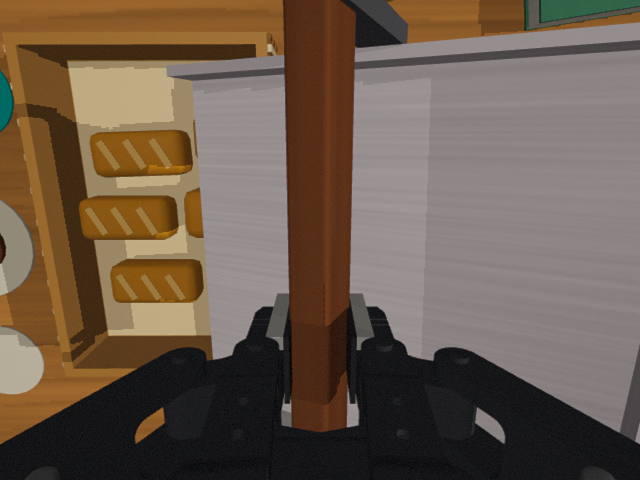

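View pics/s27c.png

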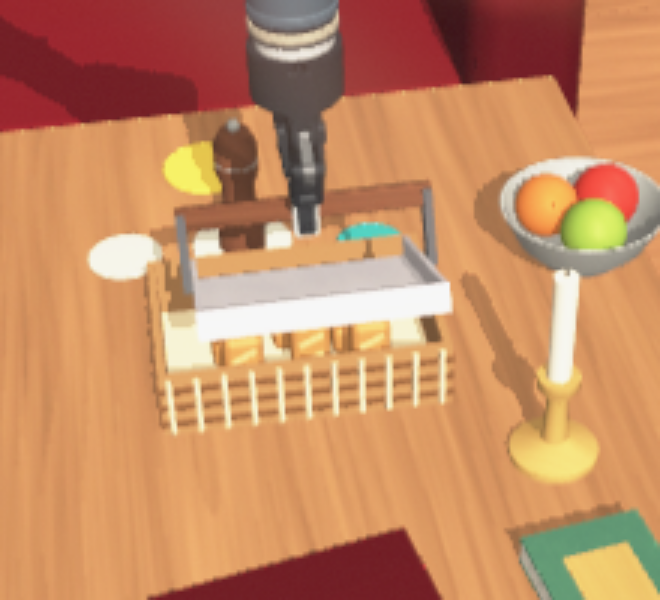

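Emit:
arm_command:
  rows:
    - [[-2, -10, 0], 0.01, 1]
    - [[-4, -22, 0], 0.02, 1]
    - [[-5, -26, 0], 0.024, 1]
    - [[-5, -26, 0], 0.024, 1]
    - [[-5, -26, 0], 0.024, 1]
    - [[-5, -26, 0], 0.024, 1]
    - [[-5, -26, 0], 0.024, 1]
    - [[-5, -26, -10], 0.024, 1]
    - [[-4, -24, -20], 0.02, 1]
    - [[-3, -18, -30], 0, 1]
    - [[0, 0, -20], 0, 1]
    - [[0, 0, 0], 0, 1]

```text
t: 42.88
tcp_pos: [0.5072, -0.1171, 0.1778]
tool_rot: [0.996, 0.089, -0.003, -0.001]
force: [-0.5, 0.9, -4.4]
finger_gap: 0.146
```

```bash
python3 - <<'E'
from m import *
st(); im=snap('side','s28'); snap('wrist','w28')
im=snap('top','t28'); cv2.imwrite('pics/t28c.png',cv2.resize(im[190:340,220:480],None,fx=3,fy=3,interpolation=2))
E
```

```text
t 42.88 tcp [ 0.5072 -0.1171  0.1778] q [-4.420e-01  4.820e-01  1.754e+00 -1.000e-03  9.110e-01  9.510e-01] F [-0.5  0.9 -4.4] gap 0.146 rot [ 0.996  0.089 -0.003 -0.001]
```

View pics/s28.png

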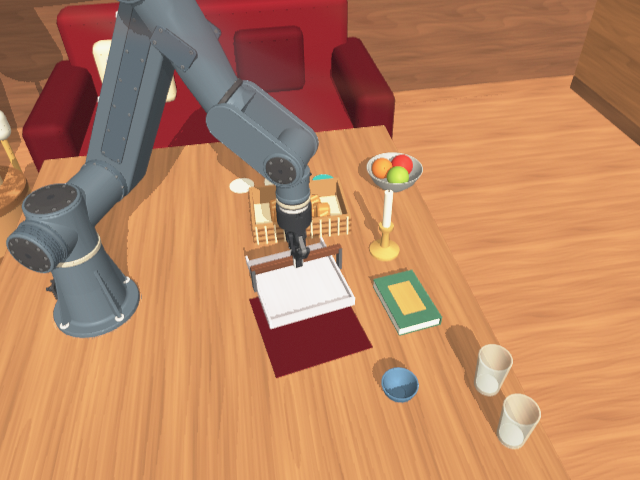

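View pics/t28c.png

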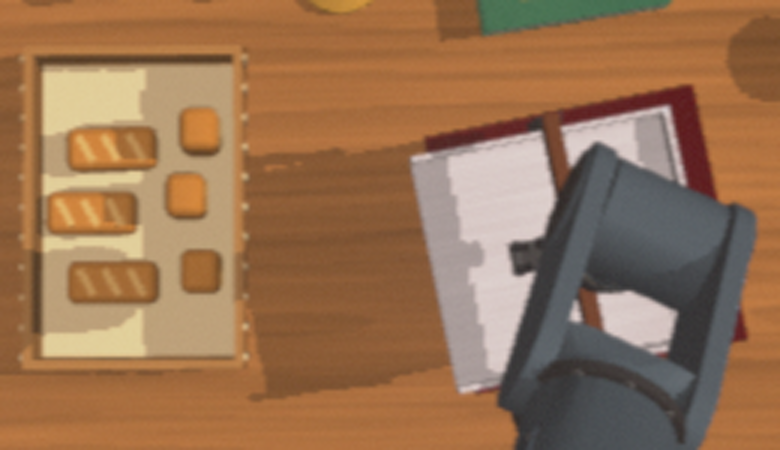

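Emit:
arm_command:
  rows:
    - [[4, -12, 0], 0, 1]
    - [[4, -15, -10], 0, 1]
    - [[2, -13, -20], 0, 1]
    - [[0, -1, -25], 0, 1]
    - [[0, 0, -20], 0, 1]
    - [[0, 0, -12], 0, 1]
    - [[0, 0, -5], 0, 1]
    - [[0, 0, 0], 0, 1]
    - [[0, 0, 0], 0, 1]

```text
t: 44.15
tcp_pos: [0.5198, -0.1584, 0.0885]
tool_rot: [0.996, 0.09, 0.001, 0.0]
force: [0.4, -1.4, -4.9]
finger_gap: 0.148
```

```bash
python3 - <<'E'
from m import *
st(); im=snap('side','s29'); cv2.imwrite('pics/s29c.png',cv2.resize(im[200:400,200:420],None,fx=3,fy=3))
E
```

```text
t 44.15 tcp [ 0.5198 -0.1584  0.0885] q [-0.501  0.65   1.763 -0.     0.727  0.89 ] F [ 0.4 -1.4 -4.9] gap 0.148 rot [0.996 0.09  0.001 0.   ]
```

View pics/s29c.png

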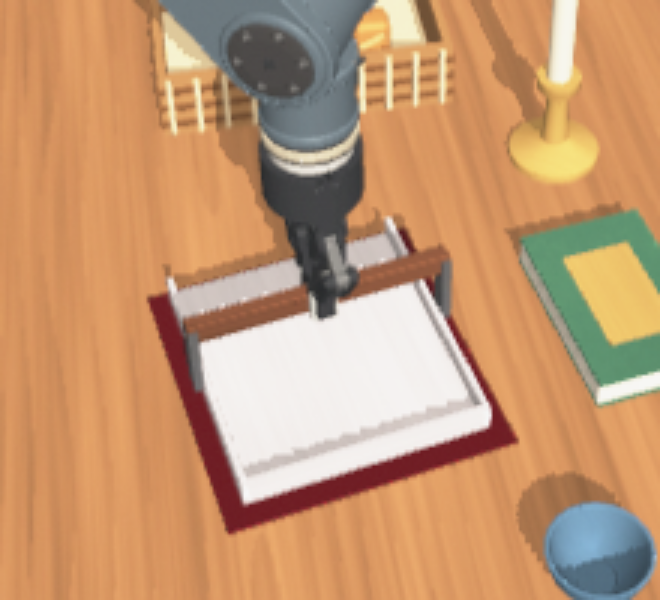

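Empty tray, level, about 12 mm above the mat. Lower to contact.

Emit:
arm_command:
  rows:
    - [[-1, 0, -5], 0, 1]
    - [[0, 0, -4], 0, 1]
    - [[0, 0, -3], 0, 1]
    - [[0, 0, 0], 0, 1]

```text
t: 44.7
tcp_pos: [0.518, -0.1579, 0.0771]
tool_rot: [0.996, 0.09, -0.0, 0.0]
force: [-2.3, 1.8, 7.3]
finger_gap: 0.149
```

```bash
python3 - <<'E'
from m import *
st()
E
```

```text
t 44.7 tcp [ 0.518  -0.1579  0.0771] q [-0.502  0.668  1.772 -0.     0.702  0.889] F [-2.3  1.8  7.3] gap 0.149 rot [ 0.996  0.09  -0.     0.   ]
```

Emit:
arm_command:
  rows:
    - [[0, 0, 0], 0, 0.3]
    - [[0, 0, 0], 0, -0.5]
    - [[0, 0, 0], 0, -1]
    - [[0, 0, 0], 0, -1]
    - [[0, 0, 0], 0, -1]
    - [[0, 0, 25], 0, -1]
    - [[0, 0, 45], 0, -1]
    - [[0, 0, 50], 0, -1]
    - [[0, 0, 40], 0, -1]
    - [[-10, -30, 0], 0, -1]
    - [[-10, -45, 0], 0, -1]
    - [[0, 0, 0], 0, -1]

```text
t: 46.2
tcp_pos: [0.498, -0.2358, 0.236]
tool_rot: [0.996, 0.088, 0.0, 0.001]
force: [0.1, 0.8, -0.5]
finger_gap: 0.998
```

Emit:
arm_command:
  rows:
    - [[-5, -50, 0], 0, -1]
    - [[-5, -50, 0], 0, -1]
    - [[-5, -50, 0], 0, -1]
    - [[0, -50, 0], 0, -1]
    - [[0, -30, 0], 0, -1]
    - [[0, 0, 0], 0, -1]

```text
t: 46.95
tcp_pos: [0.4831, -0.4644, 0.235]
tool_rot: [0.996, 0.088, -0.0, -0.0]
force: [-0.0, 0.2, -0.3]
finger_gap: 1.002
```

```bash
python3 - <<'E'
from m import *
st(); im=snap('side','s30')
im=snap('top','t30'); cv2.imwrite('pics/t30c.png',cv2.resize(im[180:340,150:490],None,fx=2.3,fy=2.3,interpolation=2))
s=cv2.imread('pics/s30.png');cv2.imwrite('pics/s30c.png',cv2.resize(s[120:380,220:420],None,fx=2.3,fy=2.3,interpolation=2))
E
```

```text
t 46.95 tcp [ 0.4831 -0.4644  0.235 ] q [-0.932  0.597  1.318  0.     1.227  0.461] F [-0.   0.2 -0.3] gap 1.002 rot [ 0.996  0.088 -0.    -0.   ]
```

View pics/t30c.png

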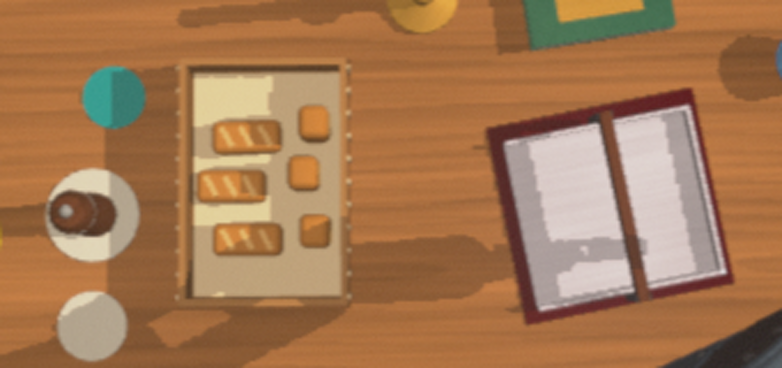

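View pics/s30c.png

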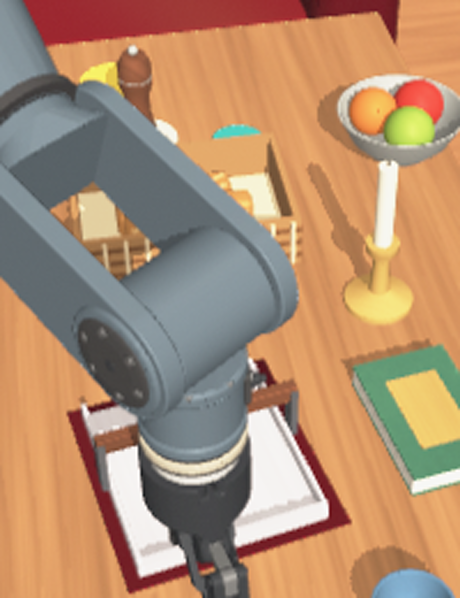

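```bash
python3 - <<'E'
from m import *
print('mill top',px2w('top',150+66/2.3,180+212/2.3,.161))
for u,v in((315,124),(305,174),(315,231)): print('standing, top face',np.round(px2w('top',150+u/2.3,180+v/2.3,.085),3), 'floor',np.round(px2w('top',150+u/2.3,180+v/2.3,.03),3))
for u,v in[(606,114),(640,296)]: print('bar',np.round(px2w('top',150+u/2.3,180+v/2.3,.091),3))
E
```

```text
mill top [0.51878173 0.4472544  0.161     ]
standing, top face [0.614 0.186 0.085] floor [0.619 0.188 0.03 ]
standing, top face [0.558 0.198 0.085] floor [0.561 0.2   0.03 ]
standing, top face [0.495 0.187 0.085] floor [0.495 0.19  0.03 ]
bar [ 0.619 -0.14   0.091]
bar [ 0.416 -0.171  0.091]
```

Emit:
arm_command:
  rows:
    - [[0, 0, 0], 0, -1]
    - [[0, 0, 0], 0, -1]
    - [[0, 0, 0], 0, -1]
    - [[0, 0, 0], 0, -1]

```text
t: 47.55
tcp_pos: [0.4834, -0.4627, 0.236]
tool_rot: [0.996, 0.09, 0.0, 0.0]
force: [-0.0, -0.3, 0.1]
finger_gap: 1.002
```

```bash
python3 - <<'E'
from m import *
im=snap('top','t31'); d=cv2.absdiff(im,cv2.imread('pics/t30.png')); print(d[190:320,160:480].mean(),d[190:320,160:480].max())
print(manip.sign_off()); st()
E
```

```text
1.170849358974359 34
the job is handed in; nothing more can be done
None
the job is handed in; nothing more can be done
```

The job is done and handed in at about 47.6 s. The mill was stood on the larger white coaster, and the four loose rolls were laid flat on the tray with the two already there. I then lifted the tray by its bar and tipped it over the basket's near wall until all six rolls slid off its open end. The empty tray was set back flat on its red mat.

**Final checks:**
- **Mill:** upright, with its top about 5 mm from the coaster's centre.
- **Rolls:** all six inside the basket. Three lie flat and three stand on end, so those three probably rise some 18 mm above the rim. I left them like that.
- **Tray:** empty, with its bar centre within about 3 mm of the mat's centre.
- **Stability:** a top view about half a second later showed no visible change. The gripper was open and touching nothing.
- **Candlestick, book and blue bowl:** I never reached for them and saw no shift in the pictures, but I did not measure them again.

**Not as planned:**
- The first grasp was closed about 18 mm off because some moves went over the step limit. I reopened and grasped again.
- I meant to level the tray on the mat, but it levelled itself in the grip while being carried back empty.

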